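Run the pocket steriliser on the hall console

TASK

Give the pocket things lying on the console (whichever are there of the remote control, power bank, key fob and earbud case) a full cycle in the white tabletop steriliser. Turn its timer knob fully anticlockwise to off first, then press the round latch button and let the lid spring fully open by itself, with nothing touching it; put every pocket thing into the chamber, push the lid down until it latches shut, and last turn the timer fully clockwise to its end stop. Leave the candle, dish, coasters and notebook where they are.

Things in the scene. Friction and masses are not known exactly. Their poses are not given: they have to be found in the camera images.
- steriliser: white box fixed to the table, 250 x 290 x 98 mm when shut. Origin: on the table, under the chamber's centre; x along the hinge, y towards the hinge side, z up. Open-topped chamber 238 mm (x) by 198 mm (y) inside, walls 6 mm, floor 12 mm and wall tops 85 mm above the table; control deck along its -y side
- deck (a point): centre of the control deck's flat top, 60 mm above the table, 145 mm towards -y from the chamber's centre; same axes as the steriliser. Deck 250 mm (x) by 80 mm (y). It carries the timer knob (at x -60 mm) and the latch button (at x +60 mm). Between button and lid stands a small steel catch 30 mm wide in x, up to 109 mm above the table, 15 to 37 mm towards +y from this point
- lid (a joint): lid angle, rad: 0 shut, 1.65 fully open (just past upright, leaning away). A spring pushes it open (about 2 N at its free edge near shut) and holds it there; it stays shut only when latched. To shut it: push its outer face over from the hinge side, then press down near its free edge past the catch (about 5 N; it can go down to -0.03) until it stays near 0 by itself
- lid_hinge (a point): point on the lid's hinge axis, mid-length, 86 mm above the table, at the lid's underside; turns with the lid. The lid is an aluminium plate 250 mm (along the hinge) x 210 mm x 12 mm thick, from the hinge towards the point's -y; its outer face is 12 mm up the point's z
- lid_edge (a point): middle of the lid's free edge, on its outer (top) face, 210 mm from the hinge; same axes as lid_hinge
- latch (a joint): travel of the round push button, m: 0 out, 0.008 fully in; springs back. Pressing it down more than about 5 mm releases the lid (5 N fully down)
- latch_top (a point): centre of the top of the grey round latch button (28 mm across), 84 mm above the table, 24 mm above the deck; pressed straight down
- timer (a joint): timer knob angle, rad: 0 off (fully anticlockwise seen from above), 3.2 full cycle (fully clockwise); end stops at both; stays where it is left (friction 0.03 N m)
- timer_grip (a point): on the timer knob's axis, 97 mm above the table, at the height to grip; turns with the knob; its x axis lies along the knob's grip bar (42 mm long, 14 mm thick, its top 7 mm above this point; below it a 44 mm round skirt whose top is 23 mm below this point)
- remote: black remote control, 90 x 36 x 16 mm (x, y, z); origin at the centre of its underside; may be absent
- power_bank: metal power bank, 92 x 50 x 20 mm (x, y, z); origin at the centre of its underside; may be absent
- key_fob: black car key fob, 60 x 38 x 15 mm (x, y, z) with a 15 mm steel tab more at its +x end; origin at the centre of the 60 mm body's underside; may be absent
- earbud_case: white rounded earbud case, 60 x 46 x 24 mm (x, y, z); origin at the centre of its underside; may be absent
- candle: low white ceramic candle, 48 mm across, 24 mm high, among the pocket things; loose, to be left alone; origin at the centre of its underside
- dish: shallow blue ceramic bowl, 90 mm across, 30 mm high; loose, to be left alone; origin at the centre of its underside
- coasters: round stack of cork coasters, 90 mm across, 20 mm high; loose, to be left alone; origin at the centre of its underside
- notebook: blue cloth-bound notebook, 130 x 180 x 16 mm; loose, to be left alone; origin at the centre of its underside

How it is judged:
By the outcome, as a careful person would: the job done as asked, in the order asked, and still so for the second after the job is handed in, with the robot touching nothing.
Of remote, power_bank, key_fob, earbud_case only 2 to 4 are there at a start; the rules pass over those that are not, and their reading is None.
At some moment in a run one of remote, power_bank, key_fob, earbud_case may be knocked a few centimetres aside while the robot is not near it.
Once in a run the grip may slacken for a moment while it holds something.
It also fails if it takes over 210 s, if anything falls off the work surface, if the arm or the gripper's body presses on something with over 40 N, if the wrist force passes 120 N, or if a joint passes its speed limit or range.

ROBOT

A 6-joint arm with a two-finger parallel gripper is mounted at the origin on the work surface. World frame = base frame: x ahead of the robot, y to its left, z up, the work surface at z = 0. Lengths are in m, angles in rad, forces in N, time in s.
With the tool pointing down it reaches from about 0.4 to 0.825 m from the base axis. Payload 7 kg.
Tool frame: the origin (TCP) lies on the centre line of the jaws, within the pads' length; the fingertips stand 14 mm ahead of it and the grasp point (between the pads) lies 5 mm behind it; z points along the fingers, y is the line along which they close (so a half turn about z gives the same grasp; the last joint's range is limited). The gripper opens to 88 mm and grips with 3 to 60 N. Pads are 19 mm wide; open, the fingers measure 130 mm over their backs; the gripper's body (78 mm by 193 mm) begins 47 mm behind the grasp point.
Start: joints at [-0.961, 0.359, 0.012, 0, -1.224, -0.288], TCP at [0.213, -0.64, 0.215] pointing down, gripper open.
Joint ranges: [-3.07, 3.07], [-1.43, 2.12], [-1.02, 1.25], [-3.03, 1.67], [-3.05, -0], [-3.03, 3.03]. Speed limits (rad/s): [2.39, 2.39, 3.01, 3.14, 3.14, 3.14].

INTERFACE

Orientations are given as [roll, pitch, yaw] about the fixed x, y, z axes, in that order (R = Rz(yaw) Ry(pitch) Rx(roll)).
In Python, from station import arm gives the robot as it stands.
- The arm moves only by the tool move_arm, never from a script. Its argument "rows" is a list of rows, each an object with "translation": the shift along the tool's x, y, z in cm, a list of three; "rot": the turn, a rotation vector about the tool's x, y, z in degrees, a list of three; "hand": the closure, from 0 (fully open) to 1 (shut). A call has 1 to 8 rows; each row is the pose to reach, as a shift and turn from the pose commanded when the call began, along the tool's axes at that moment; what a row does not reach only later rows make up. A row lasts 1/12 s, in which the tool goes at most 41.7 mm and 7.16 degrees, less where a joint would pass 70% of its speed; a pose out of reach is approached as far as the arm can. A call with a gripper value outside its range is refused whole. The fingers move at their own pace and stop on an object; "squeeze" is the grip in N (left out, the last holds). Time passes only in rows, so rows that repeat a pose let the fingers close. It gives the time, the measured TCP pose, the force, the opening and the grip force at its end, in the units of the state.
- arm.get_state(): the state, without advancing time (a new reading comes with each control period).
- arm.grab_frame(name): name is "scene" or "top"; returns (picture, depth): 420x560x3 uint8, red, green, blue; 420x560 float32, m along the optical axis (not along the pixel's ray), 0 where there is no reading.
- arm.camera_params(name): a dict with "vfov" (degrees; the focal length in pixels is half the picture's height over the tangent of half this angle, whatever the lens; pixels are square), "cx", "cy" (the principal point, pixels), "position" and "orientation" of the camera in the world. Camera axes: x right, y down, z forward; pixel columns grow to the right and rows downward; lengths in m; the calibration is good to about 2 mm. A picture is of the moment at which its call begins. camera_params takes no time and is no camera call.
- arm.job_done(): hands the job in; it is judged then, once.
Trained networks look in the newest picture that a camera, given by its name, has taken for a name from the list of things; names that differ only in an ending like _2 or _b are one class to them, and where a whole thing is asked for, a point or a joint stands for the part that bears it (a point fixed in the world has none). Each returns a list of dicts, best first, with "p" (0 to 1); they miss things now and then, are a little off and sometimes report something else, mostly with a low value. They report only what shows in the picture. A call takes as long as a camera call.
- arm.search_frame(label, camera): "point" ([x, y, z] in m, in the coordinates of the camera as it stood for that picture, good to about 4 mm: the middle of the surface that is visible of it).
- arm.pinpoint(label, camera): "point" ([x, y, z] in m, in the coordinates of the camera as it stood for that picture, good to about 4 mm: a listed point, or the origin of a listed thing).
The state is a dict: "t": time; "q": joint angles; "qd": joint speeds; "joint_efforts": joint torques, N m; "eef_pos": TCP position; "ee_rot": TCP orientation; "force": force on the tool from outside, world axes, zero at the start; "moment": the same for the moment, N m; "width": finger opening in m; "gripper_force": force on a finger pad.
Only numpy, scipy, OpenCV 4.12 (cv2) and the standard library are available. Lean on these libraries where they do the work, as an engineer would, in place of code of your own. Each camera call takes 0.05 s, during which the arm holds its last target. There are 200 camera calls.

## Working session

There is one attempt and no reset: what is moved stays moved. The work goes in short steps, Python scripts to look and compute and a tool call to move; the robot and the scene stay as the last step left them, time stands still between calls to the robot, and variables do not carry over. Pictures are saved under pics/ and viewed, at most 14 in all, crops included, and the job is handed in when it is done.

Besides the shell and the picture viewer there is one more tool, called after "Emit:" as a command line: name --argument value ..., lists and objects as JSON in quotes. move_arm: Moves the arm, as the interface text tells. Its arguments: {"type":"object","properties":{"rows":{"type":"array","items":{"type":"object","properties":{"translation":{"type":"array","items":{"type":"number"}},"rot":{"type":"array","items":{"type":"number"}},"hand":{"type":"number"}}}},"squeeze":{"type":"number"}},"required":["rows"]}

```bash
ls; mkdir -p pics; cat > h.py <<'E'
import numpy as np, cv2
from scipy.spatial.transform import Rotation as R
from station import arm
def cam(n):
    p=arm.camera_params(n); o=np.array(p['orientation'],float)
    M=R.from_euler('xyz',o).as_matrix() if o.size==3 else (o if o.shape==(3,3) else R.from_quat(o).as_matrix())
    return p,M,np.array(p['position'])
def w(n,pt):
    p,M,t=cam(n); return M@np.array(pt)+t
def cloud(n,d):
    p,M,t=cam(n); f=d.shape[0]/2/np.tan(np.radians(p['vfov'])/2)
    v,u=np.mgrid[:d.shape[0],:d.shape[1]]
    P=np.stack([(u-p['cx'])/f*d,(v-p['cy'])/f*d,d],-1)@M.T+t
    P[d<=0]=np.nan; return P
def grab(n,name=None):
    im,d=arm.grab_frame(n)
    if name: cv2.imwrite('pics/'+name,im[...,::-1])
    return im,d
def pix(n,X):
    p,M,t=cam(n); c=M.T@(np.array(X)-t); f=210/np.tan(np.radians(p['vfov'])/2)
    return c[:2]/c[2]*f+[p['cx'],p['cy']]
E
python3 - <<'E'
from h import *
np.set_printoptions(precision=4,suppress=True)
for n in('scene','top'):
    print(arm.camera_params(n)); grab(n,n+'0.png')
    for l in 'steriliser deck lid_hinge lid_edge latch_top timer_grip remote power_bank key_fob earbud_case candle'.split():
        r=arm.pinpoint(l,n); print(n,l,[(round(x['p'],2),w(n,x['point'])) for x in r[:2]])
print(arm.get_state())
E
```

```text
pics
{'vfov': 51.02050500798618, 'cx': 280.11145732933477, 'cy': 211.1775193493822, 'position': array([ 1.3888, -0.2754,  0.9426]), 'orientation': array([-2.3617,  0.0072,  1.3296])}
scene steriliser [(0.79, array([0.5836, 0.1928, 0.0021]))]
scene deck [(0.62, array([0.5234, 0.0429, 0.0976])), (0.6, array([0.5891, 0.0514, 0.0577]))]
scene lid_hinge [(0.75, array([0.5871, 0.2957, 0.088 ]))]
scene lid_edge [(0.91, array([0.5865, 0.0891, 0.0987]))]
scene latch_top [(0.67, array([0.6493, 0.0412, 0.0835])), (0.42, array([0.5829, 0.195 , 0.0009]))]
scene timer_grip [(0.7, array([0.5277, 0.04  , 0.0987])), (0.23, array([0.5882, 0.0903, 0.0994]))]
scene remote [(0.77, array([ 0.6548, -0.291 ,  0.0011]))]
scene power_bank [(0.45, array([ 0.655 , -0.2869,  0.0026]))]
scene key_fob [(0.53, array([ 0.4697, -0.1311, -0.0001])), (0.2, array([0.5894, 0.0476, 0.0567]))]
scene earbud_case []
scene candle [(0.65, array([0.5898, 0.0467, 0.0611])), (0.57, array([ 0.5618, -0.2142, -0.0012]))]
{'vfov': 50.034054857072924, 'cx': 273.68175509292064, 'cy': 206.89074088390214, 'position': array([ 0.48  , -0.0
[... 379 characters left out ...]
2, array([ 0.6503, -0.2932, -0.004 ]))]
top power_bank []
top key_fob [(0.76, array([ 0.4733, -0.1378,  0.0007])), (0.28, array([ 0.565 , -0.2168,  0.0027]))]
top earbud_case []
top candle [(0.84, array([ 0.5667, -0.2158,  0.0012]))]
{'t': 1.2, 'q': array([-0.9609,  0.3586,  0.0119, -0.    , -1.2241, -0.2881]), 'qd': array([ 0.0006, -0.001 , -0.0008,  0.0016, -0.0008, -0.0002]), 'joint_efforts': array([  0.0004, -58.2395,  29.33  ,   7.0028,   0.0126,  -0.    ]), 'eef_pos': array([ 0.2135, -0.6403,  0.2154]), 'ee_rot': array([ 3.1415,  0.    , -2.8198]), 'force': array([-0.9904, -0.2618,  0.1247]), 'moment': array([0.0585, 0.0362, 0.0245]), 'gripper_force': 0.0, 'width': 0.08796855499307969}
```

View pics/scene0.png

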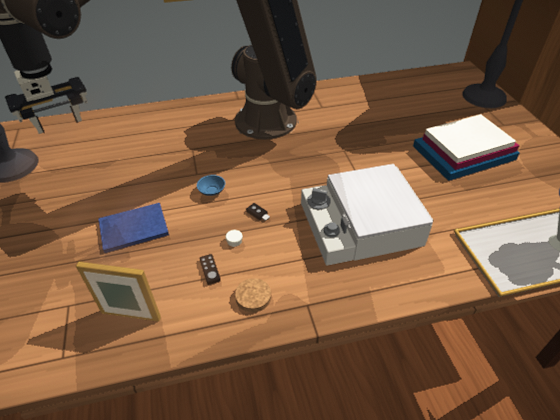

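View pics/top0.png

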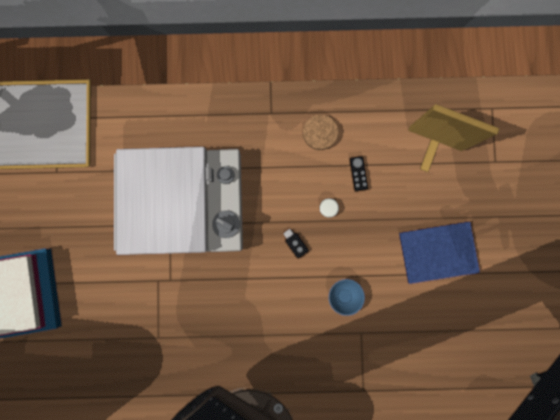

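Only the remote (scene pixel 210,269; top 359,174) and key fob (scene 258,212; top 295,243) are there, with the candle (234,239) between them. The steriliser is nearly axis-aligned, with the knob at top (226,223) and the button at (225,174).

```bash
cat > meas.py <<'E'
from h import *
np.set_printoptions(precision=4,suppress=True)
def rect(P,m):
    q=P[m][:,:2].astype(np.float32)
    if len(q)<8: return len(q)
    r=cv2.minAreaRect(q*1000); return len(q),np.round(r[0],1),np.round(r[1],1),round(r[2],1),'zmax',np.round(np.percentile(P[m][:,2],[50,95]),4)
def near(P,c,r): return np.hypot(P[...,0]-c[0],P[...,1]-c[1])<r
if __name__=='__main__':
  for n in('scene','top'):
    im,d=grab(n); P=cloud(n,d); z=P[...,2]
    print(n,'lid',rect(P,(z>.090)&(z<.105)&(P[...,1]>.11)&(P[...,1]<.4)&(P[...,0]>.4)&(P[...,0]<.75)))
    print(' deck',rect(P,(z>.054)&(z<.066)&(P[...,1]>-.03)&(P[...,1]<.09)&(P[...,0]>.44)&(P[...,0]<.73)))
    print(' bar',rect(P,(z>.090)&near(P,(.527,.041),.03)))
    print(' knob',rect(P,(z>.066)&near(P,(.527,.041),.033)))
    print(' latch',rect(P,(z>.072)&near(P,(.65,.041),.021)))
    dark=im.max(-1)<70
    print(' remote',rect(P,near(P,(.653,-.291),.065)&(z>.009)), rect(P,near(P,(.653,-.291),.065)&dark))
    print(' fob',rect(P,near(P,(.472,-.134),.055)&(z>.008)), rect(P,near(P,(.472,-.134),.055)&dark))
    print(' candle',rect(P,near(P,(.565,-.215),.04)&(z>.01)))
    m=(z>.008)&(z<.06)&(P[...,0]>.35)&(P[...,0]<.85)&(P[...,1]<-.02)&(P[...,1]>-.6)
    k,L,s,c=cv2.connectedComponentsWithStats(m.astype(np.uint8))
    for i in range(1,k):
        if s[i][4]>15: print('   comp',s[i],P[L==i].mean(0))
    cx,cy=(int(v) for v in pix(n,(.527,.041,.097))); a=cv2.resize(im[cy-25:cy+25,cx-25:cx+25,::-1],(400,400),interpolation=2)
    cx,cy=(int(v) for v in pix(n,(.472,-.134,.01))); b=cv2.resize(im[cy-25:cy+25,cx-25:cx+25,::-1],(400,400),interpolation=2)
    cv2.imwrite('pics/k_%s.png'%n,np.hstack([a,b]))
  a=cv2.imread('pics/k_scene.png');b=cv2.imread('pics/k_top.png')
  cv2.imwrite('pics/k.png',cv2.resize(np.vstack([a,b]),(600,600)))
E
python3 meas.py
```

```text
scene lid (4358, array([588.9, 208.2]), array([195.9, 256. ]), 90.0, 'zmax', array([0.0984, 0.1011]))
 deck (1424, array([589.8,  49.5]), array([254.1,  82.4]), 0.5, 'zmax', array([0.0602, 0.0642]))
 bar (97, array([531.5,  42.9]), array([42.4, 19.1]), 66.5, 'zmax', array([0.1016, 0.1054]))
 knob (290, array([534.3,  40.1]), array([60.7, 50.6]), 63.4, 'zmax', array([0.0775, 0.1049]))
 latch (124, array([653. ,  38.9]), array([40.6, 32.7]), 57.1, 'zmax', array([0.0814, 0.0859]))
 remote (381, array([ 654., -293.]), array([92.1, 35.9]), 6.6, 'zmax', array([0.0161, 0.0191])) (131, array([ 653.9, -273. ]), array([88.4, 74.5]), 5.9, 'zmax', array([0.0152, 0.0189]))
 fob (222, array([ 481.7, -125.1]), array([76.8, 38.9]), 32.8, 'zmax', array([0.0142, 0.0181])) (159, array([ 475. , -130.8]), array([60.5, 35.2]), 35.3, 'zmax', array([0.0142, 0.0182]))
 candle (202, array([ 568.6, -211.9]), array([45.2, 45.7]), 25.8, 'zmax', array([0.0231, 0.0264]))
   comp [198 184  28  12  81] [ 0.372  -0.2468  0.0244]
   comp [  99  203   70   49 2170] [ 0.4525 -0.4891  0.0158]
   comp [246 203  24  18 222
[... 1013 characters left out ...]
) (292, array([ 472.9, -132.4]), array([61.3, 39.6]), 33.0, 'zmax', array([0.0158, 0.0195]))
 candle (267, array([ 565.8, -213.7]), array([43.2, 46. ]), 85.2, 'zmax', array([0.0249, 0.0288]))
   comp [303 114  35  36 964] [ 0.7606 -0.1983  0.021 ]
   comp [408 121  63  30 438] [ 0.7355 -0.4933  0.0345]
   comp [427 141   7  12  24] [ 0.7139 -0.4844  0.0093]
   comp [349 155  19  36 496] [ 0.6518 -0.2932  0.0167]
   comp [420 164  10   6  18] [ 0.6644 -0.4654  0.0096]
   comp [320 198  18  19 267] [ 0.5655 -0.2136  0.0249]
   comp [ 399  221   81   63 3725] [ 0.446  -0.4884  0.0168]
   comp [284 229  25  29 393] [ 0.4759 -0.1278  0.0155]
   comp [329 279  35  15 334] [ 0.3663 -0.2502  0.0207]
```

View pics/k.png

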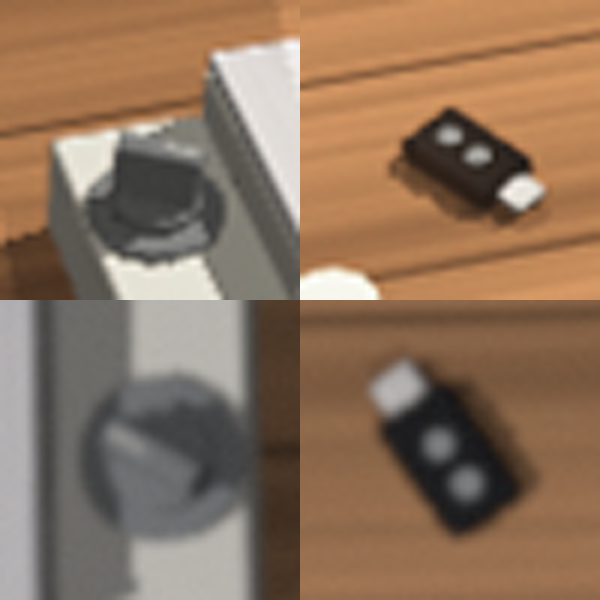

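The bar's long axis lies about 60° from world x, and the fob's tab points to +x+y at about 33°. Heights and sizes match what was given, so I move over the knob.

Emit:
move_arm --rows '[{"translation": [-4.3,4.55,0],"rot": [0,0,0],"hand": 0},{"translation": [-8.6,9.1,0],"rot": [0,0,0],"hand": 0},{"translation": [-12.9,13.7,0],"rot": [0,0,0],"hand": 0},{"translation": [-17.1,18.2,0],"rot": [0,0,0],"hand": 0},{"translation": [-17.1,18.2,0],"rot": [0,0,0],"hand": 0},{"translation": [-17.1,18.2,0],"rot": [0,0,0],"hand": 0},{"translation": [-17.1,18.2,0],"rot": [0,0,0],"hand": 0},{"translation": [-17.1,18.2,0],"rot": [0,0,0],"hand": 0}]'

```text
t: 1.97
eef_pos: [0.3194, -0.412, 0.2164]
ee_rot: [-3.14, 0.001, -2.816]
force: [0.1, 0.1, 0.0]
width: 0.0873
gripper_force: 0.0
```

Emit:
move_arm --rows '[{"translation": [-17.1,18.2,0],"rot": [0,0,0],"hand": 0.3},{"translation": [-17.1,18.2,0],"rot": [0,0,0],"hand": 0.3},{"translation": [-17.1,18.2,0],"rot": [0,0,0],"hand": 0.3},{"translation": [-17.1,18.2,0],"rot": [0,0,0],"hand": 0.3},{"translation": [-17.1,18.2,0],"rot": [0,0,0],"hand": 0.3},{"translation": [-17.1,18.2,0],"rot": [0,0,0],"hand": 0.3},{"translation": [-17.1,18.2,0],"rot": [0,0,0],"hand": 0.3},{"translation": [-17.1,18.2,0],"rot": [0,0,0],"hand": 0.3}]'

```text
t: 2.63
eef_pos: [0.4238, -0.1858, 0.2156]
ee_rot: [-3.141, 0.0, -2.816]
force: [0.0, -1.1, 0.4]
width: 0.0615
gripper_force: 0.0
```

Emit:
move_arm --rows '[{"translation": [-17.2,18.2,4],"rot": [0,0,-42],"hand": 0.5},{"translation": [-17.2,18.2,4],"rot": [0,0,-42],"hand": 0.5},{"translation": [-17.2,18.2,4],"rot": [0,0,-42],"hand": 0.5},{"translation": [-17.2,18.2,4],"rot": [0,0,-42],"hand": 0.5},{"translation": [-17.2,18.2,4],"rot": [0,0,-42],"hand": 0.5},{"translation": [-17.2,18.2,4],"rot": [0,0,-42],"hand": 0.5},{"translation": [-17.2,18.2,4],"rot": [0,0,-42],"hand": 0.5},{"translation": [-17.2,18.2,4],"rot": [0,0,-42],"hand": 0.5}]'

```text
t: 3.3
eef_pos: [0.5292, 0.0401, 0.1742]
ee_rot: [3.14, -0.002, -2.086]
force: [0.8, -0.5, -0.9]
width: 0.0438
gripper_force: 0.0
```

```bash
cat >> h.py <<'E'
def st():
    s=arm.get_state(); print('t %.2f'%s['t'],'pos',np.round(s['eef_pos'],4),'rpy',np.round(s['ee_rot'],3),'q',np.round(s['q'],2),'F',np.round(s['force'],1),'w %.4f g %.1f'%(s['width'],s['gripper_force'])); return s
def to(pos,yaw,rpy=None,base=None):
    s=arm.get_state(); p,r=(s['eef_pos'],s['ee_rot']) if base is None else base
    A=R.from_euler('xyz',r); B=R.from_euler('xyz',rpy if rpy is not None else [np.pi,0,yaw])
    print('shift cm',np.round(A.inv().apply(np.array(pos)-p)*100,2),'rot deg',np.round(np.degrees((A.inv()*B).as_rotvec()),1))
    return np.array(pos),B.as_euler('xyz')
E
python3 -c "
from h import *
st(); b=to((.528,.0415,.092),-2.09)"
```

```text
t 3.30 pos [0.5292 0.0401 0.1742] rpy [ 3.140e+00 -2.000e-03 -2.086e+00] q [ 0.45  0.16 -0.36  0.   -1.05 -0.96] F [ 0.8 -0.5 -0.9] w 0.0438 g 0.0
shift cm [-0.08  0.17  8.22] rot deg [ 0.1 -0.1  0.2]
```

Emit:
move_arm --rows '[{"translation": [-0.1,0.1,4],"rot": [0,0,0],"hand": 0.5},{"translation": [-0.1,0.1,6.5],"rot": [0,0,0],"hand": 0.5},{"translation": [-0.1,0.1,8.2],"rot": [0,0,0],"hand": 0.5},{"translation": [-0.1,0.1,8.2],"rot": [0,0,0],"hand": 0.9},{"translation": [-0.1,0.1,8.2],"rot": [0,0,0],"hand": 1},{"translation": [-0.1,0.1,8.2],"rot": [0,0,0],"hand": 1},{"translation": [-0.1,0.1,8.2],"rot": [0,0,0],"hand": 1},{"translation": [-0.1,0.1,8.2],"rot": [0,0,0],"hand": 1}]' --squeeze 12

```text
t: 3.97
eef_pos: [0.5289, 0.0414, 0.095]
ee_rot: [-3.14, 0.002, -2.087]
force: [-0.1, -0.4, -0.3]
width: 0.0159
gripper_force: 0.0
```

```bash
python3 -c "
from h import *
s=st(); print(s['moment'])"
```

```text
t 3.97 pos [0.5289 0.0414 0.095 ] rpy [-3.140e+00  2.000e-03 -2.087e+00] q [ 0.45  0.23 -0.47  0.   -0.86 -0.97] F [-0.1 -0.4 -0.3] w 0.0159 g 0.0
[0.04647217 0.05344876 0.0305533 ]
```

Emit:
move_arm --rows '[{"translation": [0,0,0],"rot": [0,0,0],"hand": 1},{"translation": [0,0,0],"rot": [0,0,0],"hand": 1},{"translation": [0,0,0],"rot": [0,0,0],"hand": 1},{"translation": [0,0,0],"rot": [0,0,-6],"hand": 1},{"translation": [0,0,0],"rot": [0,0,-12],"hand": 1},{"translation": [0,0,0],"rot": [0,0,-18],"hand": 1},{"translation": [0,0,0],"rot": [0,0,-24],"hand": 1},{"translation": [0,0,0],"rot": [0,0,-24],"hand": 1}]' --squeeze 12

```text
t: 4.63
eef_pos: [0.5281, 0.0417, 0.0936]
ee_rot: [-3.141, 0.0, -1.663]
force: [-0.1, 0.2, -0.5]
width: 0.0003
gripper_force: 0.0
```

```bash
python3 -c "
from h import *
s=st(); print(s['moment'])"
```

```text
t 4.63 pos [0.5281 0.0417 0.0936] rpy [-3.141  0.    -1.663] q [ 0.45  0.24 -0.47  0.   -0.86 -0.54] F [-0.1  0.2 -0.5] w 0.0003 g 0.0
[ 0.09325451  0.1369254  -0.04001003]
```

```bash
python3 -c "
from h import *
ims=[]
for n in('scene','top'):
    im,d=grab(n); x,y=(int(v) for v in pix(n,(.527,.041,.09)));print(x,y)
    ims.append(cv2.resize(im[y-50:y+50,x-50:x+50,::-1],(400,400),interpolation=2))
    r=arm.pinpoint('timer_grip',n); print([(x['p'],w(n,x['point'])) for x in r])
cv2.imwrite('pics/g1.png',np.hstack(ims))"
```

```text
318 193
[(0.71, array([0.52803996, 0.0442079 , 0.09776762]))]
224 223
[]
```

View pics/g1.png

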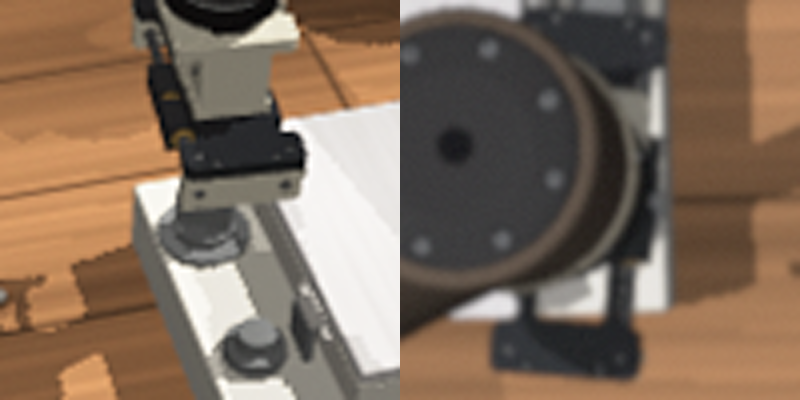

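The scene crop shows the hand over the knob with the finger hiding the bar; the width reading of 0 doesn't fit that. I lift and look at the knob again.

Emit:
move_arm --rows '[{"translation": [0,0,0],"rot": [0,0,0],"hand": 0.7},{"translation": [0,0,0],"rot": [0,0,0],"hand": 0.5},{"translation": [0,0,0],"rot": [0,0,0],"hand": 0.5},{"translation": [0,0,0],"rot": [0,0,0],"hand": 0.5},{"translation": [0,0,-4],"rot": [0,0,0],"hand": 0.5},{"translation": [0,0,-8],"rot": [0,0,0],"hand": 0.5},{"translation": [0,0,-12],"rot": [0,0,0],"hand": 0.5},{"translation": [0,0,-12],"rot": [0,0,0],"hand": 0.5}]'

```text
t: 5.5
eef_pos: [0.5322, 0.0422, 0.222]
ee_rot: [-3.13, 0.004, -1.667]
force: [1.1, 0.1, 0.8]
width: 0.0427
gripper_force: 0.0
```

```bash
python3 -c "
from h import *
from meas import rect,near
st(); ims=[]
for n in('scene',):
    im,d=grab(n); x,y=(int(v) for v in pix(n,(.527,.041,.12)));P=cloud(n,d)
    z=P[...,2]; print('bar',rect(P,(z>.090)&(z<.115)&near(P,(.527,.041),.03)))
    ims.append(cv2.resize(im[y-50:y+50,x-50:x+50,::-1],(600,600),interpolation=2))
cv2.imwrite('pics/g2.png',np.hstack(ims))"
```

```text
t 5.50 pos [0.5322 0.0422 0.222 ] rpy [-3.13   0.004 -1.667] q [ 0.45  0.11 -0.3   0.   -1.15 -0.55] F [1.1 0.1 0.8] w 0.0427 g 0.0
bar (96, array([530.5,  43.5]), array([42.1, 18.8]), 58.8, 'zmax', array([0.1019, 0.1059]))
```

View pics/g2.png

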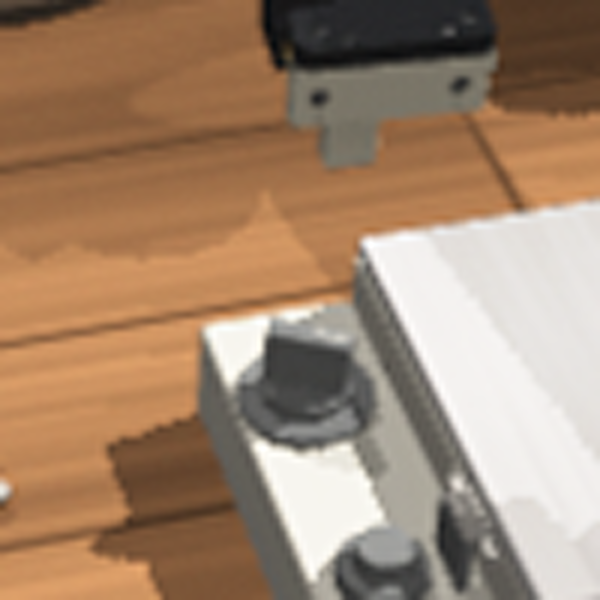

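```bash
python3 -c "
from h import *
im,d=grab('scene'); x,y=(int(v) for v in pix('scene',(.527,.041,.12)));P=cloud('scene',d)
print(x,y,pix('scene',(.5585,.042,.208)))
for cv_,cu in((145,348),(120,348),(160,348),(90,380)):
    print(P[y-50+cv_//6,x-50+cu//6])
for z in np.arange(.19,.30,.01):
    m=(abs(P[...,2]-z)<.005)&(abs(P[...,0]-.53)<.1)&(abs(P[...,1]-.04)<.1)
    if m.any(): print(round(z,3),m.sum(),P[m].min(0),P[m].max(0))
m=(P[...,2]>.2)&(P[...,2]<.5)&(abs(P[...,0]-.53)<.1)&(abs(P[...,1]-.04)<.1)
print(np.sort(P[m][:,2])[:5])
"
```

```text
318 185 [324.47915747 168.35087244]
[0.56769016 0.04046759 0.24621249]
[0.61716819 0.02058596 0.30026006]
[0.56771874 0.04091354 0.23972345]
[0.61880814 0.03127388 0.31407857]
0.23 6 [0.5660026  0.03080383 0.23046045] [0.56885199 0.04997927 0.23485803]
0.24 31 [0.55855804 0.02966176 0.23617764] [0.57283866 0.05151876 0.24438431]
0.25 28 [0.555789   0.02967888 0.24527716] [0.57228692 0.05051028 0.25497421]
0.26 3 [0.56961556 0.02847748 0.255417  ] [0.57020775 0.04969483 0.25679649]
0.28 2 [0.49601124 0.03588788 0.28243536] [0.49957139 0.03696337 0.28291378]
0.29 2 [0.49812237 0.03268087 0.29112902] [0.49913765 0.03319544 0.29494221]
[0.23046045 0.23112784 0.23264907 0.23304852 0.2339244 ]
```

The narrow fingertip in the crop (348,145) measures about 20 mm higher than the TCP reading implies. I settle the arm and measure the tip height with the fingers at half and shut.

Emit:
move_arm --rows '[{"translation": [0,0,0],"rot": [0,0,0],"hand": 0.5},{"translation": [0,0,0],"rot": [0,0,0],"hand": 0.5},{"translation": [0,0,0],"rot": [0,0,0],"hand": 0.5}]'

```text
t: 5.85
eef_pos: [0.5273, 0.0413, 0.2122]
ee_rot: [3.139, -0.001, -1.668]
force: [-0.6, 0.7, -0.2]
width: 0.0439
gripper_force: 0.0
```

```bash
cat > tip.py <<'E'
from h import *
s=st(); p=s['eef_pos']
im,d=grab('scene'); P=cloud('scene',d)
m=(P[...,2]>p[2]-.06)&(P[...,2]<p[2]+.06)&(abs(P[...,0]-p[0])<.08)&(abs(P[...,1]-p[1])<.08)
print('tip z',np.sort(P[m][:,2])[:8], 'expected',p[2]-.014)
m&=P[...,2]<p[2]+.035
print(P[m].min(0),P[m].max(0),P[m].mean(0),m.sum())
v,u=np.where(m); print('px rows',v.min(),v.max(),'cols',u.min(),u.max(),'exp',pix('scene',p-[0,0,.014]),pix('scene',p+[0.028,0,-.014]))
E
python3 tip.py
```

```text
t 5.85 pos [0.5273 0.0413 0.2122] rpy [ 3.139e+00 -1.000e-03 -1.668e+00] q [ 0.45  0.12 -0.31 -0.   -1.14 -0.55] F [-0.6  0.7 -0.2] w 0.0439 g 0.0
tip z [0.22597258 0.22628943 0.22688547 0.22770423 0.22779013 0.22805543
 0.22850643 0.22893758] expected 0.1981520095519627
[0.55221331 0.02711546 0.22597258] [0.56889172 0.05034492 0.24709809] [0.56500744 0.03818546 0.23623721] 58
px rows 159 165 cols 320 329 exp [320.37849022 163.95253877] [323.60591277 170.54381534]
```

Emit:
move_arm --rows '[{"translation": [0,0,0],"rot": [0,0,0],"hand": 1},{"translation": [0,0,0],"rot": [0,0,0],"hand": 1},{"translation": [0,0,0],"rot": [0,0,0],"hand": 1},{"translation": [0,0,0],"rot": [0,0,0],"hand": 1},{"translation": [0,0,0],"rot": [0,0,0],"hand": 1},{"translation": [0,0,0],"rot": [0,0,0],"hand": 1}]'

```text
t: 6.4
eef_pos: [0.528, 0.0416, 0.2135]
ee_rot: [-3.142, 0.0, -1.668]
force: [0.9, -0.0, 0.2]
width: 0.0094
gripper_force: 0.0
```

```bash
python3 tip.py
```

```text
t 6.40 pos [0.528  0.0416 0.2135] rpy [-3.142  0.    -1.668] q [ 0.45  0.12 -0.31 -0.   -1.14 -0.55] F [ 0.9 -0.   0.2] w 0.0094 g 0.0
tip z [0.22651331 0.22780793 0.22840886 0.22882026 0.22883762 0.22909102
 0.23042383 0.23043616] expected 0.19947825010395417
[0.54588594 0.03171811 0.22651331] [0.55247422 0.05195315 0.23654965] [0.54975756 0.04251688 0.23167523] 23
px rows 158 160 cols 320 328 exp [320.58429291 163.71256708] [323.81903616 170.30779403]
```

Tips stand about 27 mm higher than the numbers claim, which explains the miss over the 104 mm bar top. I go back down lower, watching the force.

Emit:
move_arm --rows '[{"translation": [0,0,3],"rot": [0,0,7],"hand": 0.5},{"translation": [0,0,6],"rot": [0,0,14],"hand": 0.5},{"translation": [0,0,9],"rot": [0,0,21],"hand": 0.5},{"translation": [0,0,10],"rot": [0,0,24],"hand": 0.5},{"translation": [0,0,11],"rot": [0,0,24],"hand": 0.5},{"translation": [0,0,12],"rot": [0,0,24],"hand": 0.5},{"translation": [0,0,13],"rot": [0,0,24],"hand": 0.5},{"translation": [0,0,13],"rot": [0,0,24],"hand": 0.5}]'

```text
t: 7.12
eef_pos: [0.5273, 0.0414, 0.082]
ee_rot: [3.14, -0.001, -2.086]
force: [-0.4, -0.0, -0.3]
width: 0.0434
gripper_force: 0.0
```

Emit:
move_arm --rows '[{"translation": [0,0,0.5],"rot": [0,0,0],"hand": 0.5},{"translation": [0,0,1],"rot": [0,0,0],"hand": 0.5},{"translation": [0,0,1.4],"rot": [0,0,0],"hand": 0.5},{"translation": [0,0,1.4],"rot": [0,0,0],"hand": 0.5}]'

```text
t: 7.45
eef_pos: [0.5277, 0.0415, 0.0689]
ee_rot: [3.141, -0.0, -2.087]
force: [-0.9, 0.1, -0.0]
width: 0.0438
gripper_force: 0.0
```

```bash
python3 tip.py
```

```text
t 7.45 pos [0.5277 0.0415 0.0689] rpy [ 3.141 -0.    -2.087] q [ 0.45  0.27 -0.5  -0.   -0.81 -0.96] F [-0.9  0.1 -0. ] w 0.0438 g 0.0
tip z [0.00952521 0.00975818 0.00996382 0.01027313 0.01040193 0.01042584
 0.01121053 0.01135576] expected 0.05491088910491218
[0.46597436 0.00809061 0.00952521] [0.60772932 0.12144906 0.1028513 ] [0.55725204 0.06371814 0.07085256] 1276
px rows 174 234 cols 301 354 exp [317.6180775 202.665645 ] [320.54157202 209.31438085]
```

Emit:
move_arm --rows '[{"translation": [0,0,0],"rot": [0,0,0],"hand": 1},{"translation": [0,0,0],"rot": [0,0,0],"hand": 1},{"translation": [0,0,0],"rot": [0,0,0],"hand": 1},{"translation": [0,0,0],"rot": [0,0,0],"hand": 1},{"translation": [0,0,0],"rot": [0,0,0],"hand": 1},{"translation": [0,0,0],"rot": [0,0,0],"hand": 1},{"translation": [0,0,0],"rot": [0,0,0],"hand": 1},{"translation": [0,0,0],"rot": [0,0,0],"hand": 1}]' --squeeze 12

```text
t: 8.17
eef_pos: [0.5273, 0.0418, 0.0696]
ee_rot: [3.141, -0.0, -2.087]
force: [-5.0, 3.9, 4.7]
width: 0.0141
gripper_force: 12.0
```

```bash
python3 -c "
from h import *
s=st(); print(s['moment'])"
```

```text
t 8.17 pos [0.5273 0.0418 0.0696] rpy [ 3.141 -0.    -2.087] q [ 0.45  0.27 -0.5  -0.   -0.81 -0.97] F [-5.   3.9  4.7] w 0.0141 g 12.0
[1.16848937 1.71938113 0.01831722]
```

Gripped (14 mm wide, 12 N). Turning anticlockwise in steps.

Emit:
move_arm --rows '[{"translation": [0,0.1,0],"rot": [0,0,-5],"hand": 1},{"translation": [0,0.1,0],"rot": [0,0,-10],"hand": 1},{"translation": [0,0.1,0],"rot": [0,0,-15],"hand": 1},{"translation": [0,0.1,0],"rot": [0,0,-20],"hand": 1},{"translation": [0,0.1,0],"rot": [0,0,-20],"hand": 1}]'

```text
t: 8.58
eef_pos: [0.5274, 0.0418, 0.0696]
ee_rot: [-3.141, -0.0, -1.734]
force: [0.8, -1.4, 0.8]
width: 0.014
gripper_force: 12.0
```

```bash
python3 -c "
from h import *
s=st(); print(s['moment'])"
```

```text
t 8.58 pos [0.5274 0.0418 0.0696] rpy [-3.141 -0.    -1.734] q [ 0.45  0.27 -0.5   0.   -0.81 -0.61] F [ 0.8 -1.4  0.8] w 0.0140 g 12.0
[-0.65000136 -0.14689165  0.03894545]
```

Emit:
move_arm --rows '[{"translation": [0,0,0],"rot": [0,0,-6],"hand": 1},{"translation": [0,0,0],"rot": [0,0,-12],"hand": 1},{"translation": [0,0,0],"rot": [0,0,-18],"hand": 1},{"translation": [0,0,0],"rot": [0,0,-24],"hand": 1},{"translation": [0,0,0],"rot": [0,0,-30],"hand": 1},{"translation": [0,0,0],"rot": [0,0,-30],"hand": 1}]'

```text
t: 9.08
eef_pos: [0.5275, 0.0419, 0.0696]
ee_rot: [-3.141, -0.0, -1.212]
force: [2.1, -2.3, 0.3]
width: 0.0138
gripper_force: 12.0
```

```bash
python3 -c "
from h import *
s=st(); print(s['moment'])"
```

```text
t 9.08 pos [0.5275 0.0419 0.0696] rpy [-3.141 -0.    -1.212] q [ 0.45  0.27 -0.5   0.   -0.81 -0.09] F [ 2.1 -2.3  0.3] w 0.0138 g 12.0
[-0.92799646 -0.44573258  0.01245017]
```

Emit:
move_arm --rows '[{"translation": [0,0,0],"rot": [0,0,-6],"hand": 1},{"translation": [0,0,0],"rot": [0,0,-12],"hand": 1},{"translation": [0,0,0],"rot": [0,0,-18],"hand": 1},{"translation": [0,0,0],"rot": [0,0,-24],"hand": 1},{"translation": [0,0,0],"rot": [0,0,-30],"hand": 1},{"translation": [0,0,0],"rot": [0,0,-30],"hand": 1}]'

```text
t: 9.58
eef_pos: [0.5277, 0.042, 0.0696]
ee_rot: [-3.141, -0.001, -0.691]
force: [1.7, -2.5, -0.6]
width: 0.014
gripper_force: 12.0
```

```bash
python3 -c "
from h import *
s=st(); print(s['moment'])"
```

```text
t 9.58 pos [0.5277 0.042  0.0696] rpy [-3.141e+00 -1.000e-03 -6.910e-01] q [ 0.45  0.27 -0.5   0.   -0.81  0.43] F [ 1.7 -2.5 -0.6] w 0.0140 g 12.0
[-0.98791875 -0.70486276  0.00906588]
```

Emit:
move_arm --rows '[{"translation": [0,0,0],"rot": [0,0,-6],"hand": 1},{"translation": [0,0,0],"rot": [0,0,-12],"hand": 1},{"translation": [0,0,0],"rot": [0,0,-18],"hand": 1},{"translation": [0,0,0],"rot": [0,0,-24],"hand": 1},{"translation": [0,0,0],"rot": [0,0,-30],"hand": 1},{"translation": [0,0,0],"rot": [0,0,-30],"hand": 1}]'

```text
t: 10.08
eef_pos: [0.5271, 0.0422, 0.0695]
ee_rot: [-3.141, 0.0, -0.169]
force: [1.0, -0.4, 0.3]
width: 0.0143
gripper_force: 12.0
```

```bash
python3 -c "
from h import *
s=st(); print(s['moment'])"
```

```text
t 10.08 pos [0.5271 0.0422 0.0695] rpy [-3.141  0.    -0.169] q [ 0.45  0.27 -0.5  -0.   -0.81  0.95] F [ 1.  -0.4  0.3] w 0.0143 g 12.0
[-0.17277194 -0.00286012 -0.01428093]
```

Emit:
move_arm --rows '[{"translation": [0,0,0],"rot": [0,0,-5],"hand": 1},{"translation": [0,0,0],"rot": [0,0,-10],"hand": 1},{"translation": [0,0,0],"rot": [0,0,-15],"hand": 1},{"translation": [0,0,0],"rot": [0,0,-15],"hand": 1}]'

```text
t: 10.42
eef_pos: [0.5269, 0.0421, 0.0695]
ee_rot: [-3.141, 0.0, 0.09]
force: [-1.1, -0.6, 1.3]
width: 0.0154
gripper_force: 12.7
```

```bash
python3 -c "
from h import *
from meas import *
s=st(); print(s['moment'])
im,d=grab('scene'); x,y=(int(v) for v in pix('scene',(.527,.041,.1)))
cv2.imwrite('pics/g3.png',cv2.resize(im[y-40:y+40,x-40:x+40,::-1],(560,560),interpolation=2))"
```

```text
t 10.42 pos [0.5269 0.0421 0.0695] rpy [-3.141  0.     0.09 ] q [ 0.45  0.27 -0.5  -0.   -0.81  1.21] F [-1.1 -0.6  1.3] w 0.0154 g 12.7
[-0.1736  0.3727 -0.3085]
```

View pics/g3.png

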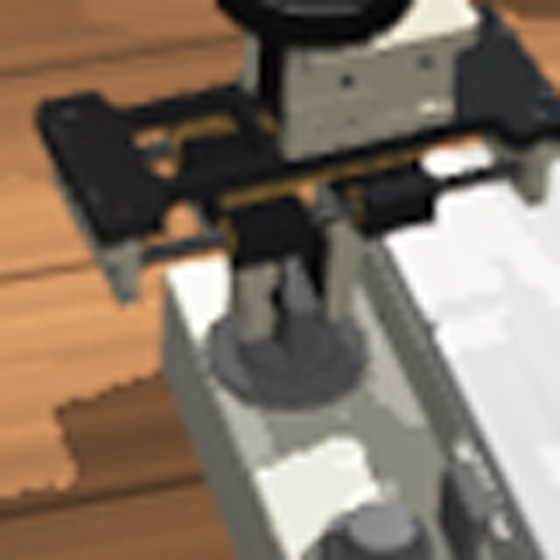

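The bar end shows between the two fingertips (around 290,290); the moment rose to 0.31 N m and the pads widened, so the knob is at its anticlockwise stop at bar yaw of about -0.15. I release it, lift, and go over the button.

Emit:
move_arm --rows '[{"translation": [0,0,0],"rot": [0,0,0],"hand": 0.7},{"translation": [0,0,0],"rot": [0,0,0],"hand": 0.7},{"translation": [0,0,0],"rot": [0,0,0],"hand": 0.7},{"translation": [0,0,-2],"rot": [0,0,0],"hand": 0.7},{"translation": [0,0,-5],"rot": [0,0,0],"hand": 0.7},{"translation": [0,0,-9],"rot": [0,0,0],"hand": 0.7},{"translation": [0,0,-9],"rot": [0,0,0],"hand": 0.7},{"translation": [0,0,-9],"rot": [0,0,0],"hand": 0.7}]'

```text
t: 11.13
eef_pos: [0.5287, 0.0427, 0.1619]
ee_rot: [-3.14, -0.005, 0.093]
force: [-0.3, -0.4, -0.9]
width: 0.0264
gripper_force: 0.0
```

Emit:
move_arm --rows '[{"translation": [3,0.4,0],"rot": [0,0,6],"hand": 1},{"translation": [6,0.8,0],"rot": [0,0,12],"hand": 1},{"translation": [9,1.2,0],"rot": [0,0,18],"hand": 1},{"translation": [12.1,1.6,0],"rot": [0,0,24],"hand": 1},{"translation": [12.1,1.6,0],"rot": [0,0,30],"hand": 1},{"translation": [12.1,1.6,0],"rot": [0,0,36],"hand": 1},{"translation": [12.1,1.6,0],"rot": [0,0,42],"hand": 1},{"translation": [12.1,1.6,0],"rot": [0,0,48],"hand": 1}]'

```text
t: 11.8
eef_pos: [0.6485, 0.0373, 0.1574]
ee_rot: [3.139, 0.002, -0.75]
force: [-0.6, -0.2, 0.2]
width: 0.0005
gripper_force: 0.0
```

Emit:
move_arm --rows '[{"translation": [0,0,0],"rot": [0,0,7],"hand": 1},{"translation": [0,0,0],"rot": [0,0,14],"hand": 1},{"translation": [0,0,0],"rot": [0,0,21],"hand": 1},{"translation": [0,0,0],"rot": [0,0,28],"hand": 1},{"translation": [0,0,0],"rot": [0,0,35],"hand": 1},{"translation": [0,0,0],"rot": [0,0,42],"hand": 1},{"translation": [0,0,0],"rot": [0,0,47],"hand": 1},{"translation": [0,0,0],"rot": [0,0,47],"hand": 1}]'

```text
t: 12.47
eef_pos: [0.6484, 0.0375, 0.1579]
ee_rot: [3.139, -0.0, -1.569]
force: [0.0, 0.5, 0.0]
width: 0.0006
gripper_force: 0.0
```

```bash
python3 -c "
from h import *
from meas import *
s=st()
for n in('scene','top'):
  im,d=grab(n);P=cloud(n,d);z=P[...,2]
  print(n,'bar',rect(P,(z>.090)&(z<.115)&near(P,(.5275,.042),.028)))
  print(' latch',rect(P,(z>.076)&(z<.09)&near(P,(.65,.041),.02)))
  for l in('timer_grip','latch_top'):
    r=arm.pinpoint(l,n); print(l,[(round(x['p'],2),w(n,x['point'])) for x in r[:2]])
to((.649,.037,.09),-np.pi/2)
"; python3 tip.py
```

```text
t 12.47 pos [0.6484 0.0375 0.1579] rpy [ 3.139 -0.    -1.569] q [ 0.36  0.36 -0.12 -0.   -1.09 -0.35] F [0.  0.5 0. ] w 0.0006 g 0.0
scene bar (73, array([531.1,  43.8]), array([14.7, 40.3]), 88.1, 'zmax', array([0.1029, 0.1067]))
 latch (78, array([650.5,  42.1]), array([26. , 26.5]), 3.7, 'zmax', array([0.0836, 0.0861]))
timer_grip [(0.69, array([0.5252, 0.0425, 0.0966]))]
latch_top [(0.48, array([0.6506, 0.0405, 0.0811]))]
top bar (120, array([529.1,  42. ]), array([13.7, 40.2]), 88.9, 'zmax', array([0.1048, 0.1085]))
 latch (9, array([635.1,  40.3]), array([18.7,  4.1]), 88.2, 'zmax', array([0.0817, 0.0852]))
timer_grip [(0.69, array([0.5255, 0.0423, 0.097 ]))]
latch_top [(0.41, array([ 0.4736, -0.1374, -0.0007]))]
shift cm [ 0.06 -0.    6.92] rot deg [ 0.  -0.   0.5]
t 12.77 pos [0.649  0.0376 0.1592] rpy [ 3.141 -0.    -1.562] q [ 0.36  0.36 -0.12 -0.   -1.09 -0.35] F [-0.7 -0.6 -0.8] w 0.0003 g 0.0
tip z [0.09917032 0.09917357 0.09918734 0.09920006 0.09920604 0.09921149
 0.09923747 0.09925188] expected 0.1451600293667899
[0.61156134 0.02720281 0.09917032] [0.71452435 0.11737715 0.19368916] [0.66321336 0.0863049  0.11746989] 168
px rows 194 235 cols 328 368 exp [332.15846568 209.68874414] [335.72499825 217.34838743]
```

The bar now lies along the steriliser's x axis (off). I press the button in small steps.

Emit:
move_arm --rows '[{"translation": [0,0,3.5],"rot": [0,0,0],"hand": 1},{"translation": [0,0,7],"rot": [0,0,0],"hand": 1},{"translation": [0,0,7.8],"rot": [0,0,0],"hand": 1},{"translation": [0,0,8.3],"rot": [0,0,0],"hand": 1},{"translation": [0,0,8.6],"rot": [0,0,0],"hand": 1},{"translation": [0,0,8.8],"rot": [0,0,0],"hand": 1},{"translation": [0,0,8.8],"rot": [0,0,0],"hand": 1}]'

```text
t: 13.4
eef_pos: [0.6501, 0.0378, 0.073]
ee_rot: [-3.139, 0.0, -1.563]
force: [-1.2, -0.7, 0.0]
width: 0.0005
gripper_force: 0.2
```

```bash
python3 -c "
from h import *
s=st(); print(s['moment'])"
```

```text
t 13.40 pos [0.6501 0.0378 0.073 ] rpy [-3.139  0.    -1.563] q [ 0.36  0.44 -0.22  0.   -0.91 -0.35] F [-1.2 -0.7  0. ] w 0.0005 g 0.2
[-0.12524185  0.18731853  0.02634081]
```

Emit:
move_arm --rows '[{"translation": [0,0,0.2],"rot": [0,0,0],"hand": 1},{"translation": [0,0,0.4],"rot": [0,0,0],"hand": 1},{"translation": [0,0,0.6],"rot": [0,0,0],"hand": 1},{"translation": [0,0,0.6],"rot": [0,0,0],"hand": 1}]'

```text
t: 13.73
eef_pos: [0.6501, 0.0378, 0.0661]
ee_rot: [-3.139, 0.0, -1.563]
force: [0.7, -0.3, 4.4]
width: 0.0005
gripper_force: 2.2
```

```bash
python3 -c "
from h import *
s=st(); print(s['moment'])"
```

```text
t 13.73 pos [0.6501 0.0378 0.0661] rpy [-3.139  0.    -1.563] q [ 0.36  0.44 -0.23  0.   -0.9  -0.35] F [ 0.7 -0.3  4.4] w 0.0005 g 2.2
[-0.05751946 -0.30744235  0.03545748]
```

Emit:
move_arm --rows '[{"translation": [0,0,0.2],"rot": [0,0,0],"hand": 1},{"translation": [0,0,0.2],"rot": [0,0,0],"hand": 1},{"translation": [1.5,0,-3],"rot": [0,0,0],"hand": 1},{"translation": [5,0,-5],"rot": [0,0,0],"hand": 1},{"translation": [9,0,-6],"rot": [0,0,0],"hand": 1},{"translation": [12,0,-8],"rot": [0,0,0],"hand": 1},{"translation": [15,0,-10],"rot": [0,0,0],"hand": 1},{"translation": [15,0,-12],"rot": [0,0,0],"hand": 0.3}]'

```text
t: 14.4
eef_pos: [0.6492, -0.1168, 0.1856]
ee_rot: [3.14, -0.0, -1.567]
force: [1.3, 0.5, 0.5]
width: 0.0035
gripper_force: 0.0
```

```bash
cat > look.py <<'E'
from meas import *
import sys
s=st(); print(s['moment'])
for n in('scene','top'):
    im,d=grab(n,n+sys.argv[1]+'.png');P=cloud(n,d);z=P[...,2]
    for l in sys.argv[2:]:
        r=arm.pinpoint(l,n); print(n,l,[(round(x['p'],2),w(n,x['point'])) for x in r[:2]])
    print(' lid top band',rect(P,(z>.15)&(z<.31)&(P[...,1]>.2)&(P[...,1]<.4)&(P[...,0]>.45)&(P[...,0]<.73)))
    print(' remote',rect(P,near(P,(.653,-.291),.08)&(z>.009)&(z<.03)))
    print(' fob',rect(P,near(P,(.479,-.127),.055)&(z>.008)&(z<.03)))
    print(' bar',rect(P,(z>.090)&(z<.115)&near(P,(.5275,.042),.028)))
E
python3 look.py 2 lid_edge remote key_fob
```

```text
t 14.40 pos [ 0.6492 -0.1168  0.1856] rpy [ 3.14  -0.    -1.567] q [ 0.12  0.35 -0.07  0.   -1.15 -0.11] F [1.3 0.5 0.5] w 0.0035 g 0.0
[ 0.1602  0.0192 -0.0226]
scene lid_edge [(0.58, array([0.5836, 0.3191, 0.2967]))]
scene remote [(0.55, array([ 0.6565, -0.2908,  0.0029]))]
scene key_fob [(0.54, array([ 0.471 , -0.1318, -0.002 ]))]
 lid top band (3194, array([588.8, 308.3]), array([ 20.4, 253.9]), 89.9, 'zmax', array([0.2342, 0.296 ]))
 remote (385, array([ 654.4, -293.2]), array([91.3, 35.9]), 6.2, 'zmax', array([0.016 , 0.0191]))
 fob (208, array([ 479.4, -125. ]), array([75.9, 39.7]), 35.0, 'zmax', array([0.0141, 0.0182]))
 bar (74, array([531.7,  43.8]), array([40.9, 13.7]), 0.6, 'zmax', array([0.103 , 0.1064]))
top lid_edge [(0.6, array([0.5874, 0.3255, 0.2989]))]
top remote []
top key_fob [(0.69, array([ 0.4725, -0.1362, -0.0012])), (0.29, array([ 0.3422, -0.2466,  0.0044]))]
 lid top band (4422, array([586.6, 313.8]), array([ 24.8, 249.1]), 89.9, 'zmax', array([0.2503, 0.2978]))
 remote (492, array([ 652.2, -294.3]), array([89.8, 36.5]), 6.2, 'zmax', array([0.0169, 0.0202]))
 fob (393, array([ 473.3, -129.7]), array([80.5, 58.4]), 65.7, 'zmax', array([0.0157, 0.0196]))
 bar (120, array([529.1,  42.1]), array([14. , 40.1]), 88.4, 'zmax', array([0.1047, 0.1081]))
```

Lid is fully open (edge at z 0.297) and the bar is still at off. Next the remote: centre (0.6535, -0.2935), yaw about 6°.

Emit:
move_arm --rows '[{"translation": [3.5,-0.1,0],"rot": [0,0,6],"hand": 0.3},{"translation": [7,-0.2,0],"rot": [0,0,12],"hand": 0.3},{"translation": [10.5,-0.3,0],"rot": [0,0,18],"hand": 0.3},{"translation": [14,-0.4,0],"rot": [0,0,24],"hand": 0.3},{"translation": [17.6,-0.5,0],"rot": [0,0,30],"hand": 0.3},{"translation": [17.6,-0.5,0],"rot": [0,0,36],"hand": 0.3},{"translation": [17.6,-0.5,0],"rot": [0,0,42],"hand": 0.3},{"translation": [17.6,-0.5,0],"rot": [0,0,42],"hand": 0.3}]'

```text
t: 15.47
eef_pos: [0.6562, -0.2886, 0.184]
ee_rot: [3.14, -0.001, -2.302]
force: [-0.2, 0.1, -0.8]
width: 0.061
gripper_force: 0.0
```

Emit:
move_arm --rows '[{"translation": [0,0,3],"rot": [0,0,6],"hand": 0.3},{"translation": [0,0,6],"rot": [0,0,12],"hand": 0.3},{"translation": [0,0,9],"rot": [0,0,18],"hand": 0.3},{"translation": [0,0,12],"rot": [0,0,24],"hand": 0.3},{"translation": [0,0,14],"rot": [0,0,30],"hand": 0.3},{"translation": [0,0,14],"rot": [0,0,36],"hand": 0.3},{"translation": [0,0,14],"rot": [0,0,42],"hand": 0.3},{"translation": [0,0,14],"rot": [0,0,42],"hand": 0.3}]'

```text
t: 16.13
eef_pos: [0.6564, -0.2873, 0.0442]
ee_rot: [3.141, -0.002, -3.029]
force: [0.4, 0.6, 0.1]
width: 0.0615
gripper_force: 0.0
```

```bash
python3 -c "
from meas import *
s=st(); to((.6535,-.2935,-.006),.105-np.pi)
for n in('scene','top'):
  im,d=grab(n);P=cloud(n,d);z=P[...,2]
  print(' remote',rect(P,near(P,(.653,-.291),.08)&(z>.009)&(z<.03)))
x,y=(int(v) for v in pix('scene',(.65,-.29,.03))); im,d=grab('scene'); P=cloud('scene',d)
cv2.imwrite('pics/g4.png',cv2.resize(im[y-50:y+50,x-50:x+50,::-1],(560,560),interpolation=2))
"
```

```text
t 16.13 pos [ 0.6564 -0.2873  0.0442] rpy [ 3.141 -0.002 -3.029] q [-0.14  0.56 -0.08 -0.   -0.94 -1.32] F [0.4 0.6 0.1] w 0.0615 g 0.0
shift cm [ 0.34 -0.58  5.03] rot deg [ 0.  -0.1  0.4]
 remote (381, array([ 654. , -293.1]), array([91.5, 35.7]), 6.9, 'zmax', array([0.0159, 0.0195]))
 remote (264, array([ 652.4, -301.7]), array([89.7, 49.4]), 3.9, 'zmax', array([0.0172, 0.0204]))
```

View pics/g4.png

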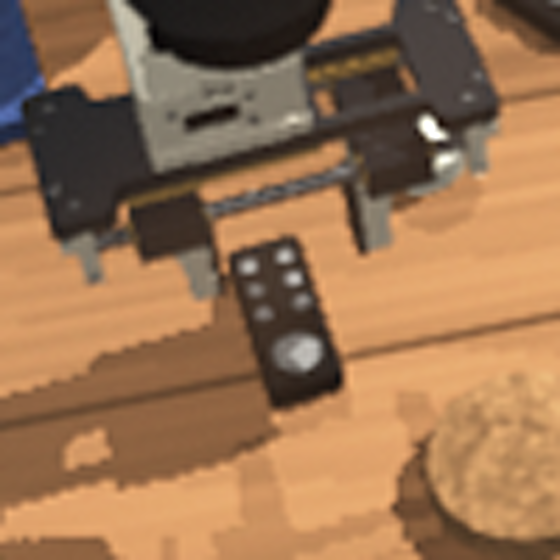

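The crop shows the remote between the open fingertips (205,297) and (375,250), clear of the candle (440,150) and coasters. Descending to grasp.

Emit:
move_arm --rows '[{"translation": [0.3,-0.5,2],"rot": [0,0,0],"hand": 0.3},{"translation": [0.3,-0.5,3.5],"rot": [0,0,0],"hand": 0.3},{"translation": [0.3,-0.5,4.3],"rot": [0,0,0],"hand": 0.3},{"translation": [0.3,-0.5,4.7],"rot": [0,0,0],"hand": 0.3},{"translation": [0.3,-0.5,4.9],"rot": [0,0,0],"hand": 0.3},{"translation": [0.3,-0.5,4.9],"rot": [0,0,0],"hand": 0.3}]'

```text
t: 16.78
eef_pos: [0.6544, -0.2936, -0.0034]
ee_rot: [-3.141, 0.0, -3.028]
force: [-0.1, -0.4, 0.0]
width: 0.0612
gripper_force: 0.0
```

Emit:
move_arm --rows '[{"translation": [0,0,0],"rot": [0,0,0],"hand": 0.65},{"translation": [0,0,0],"rot": [0,0,0],"hand": 0.65},{"translation": [0,0,0],"rot": [0,0,0],"hand": 0.65},{"translation": [0,0,0],"rot": [0,0,0],"hand": 0.65},{"translation": [0,0,0],"rot": [0,0,0],"hand": 0.8},{"translation": [0,0,0],"rot": [0,0,0],"hand": 0.8},{"translation": [0,0,0],"rot": [0,0,0],"hand": 0.8},{"translation": [0,0,0],"rot": [0,0,0],"hand": 0.8}]' --squeeze 20

```text
t: 17.45
eef_pos: [0.6545, -0.2937, -0.003]
ee_rot: [-3.141, 0.001, -3.029]
force: [-1.5, 0.4, 3.8]
width: 0.036
gripper_force: 20.0
```

```bash
python3 -c "
from meas import *
s=st(); print(s['moment'])
"
```

```text
t 17.45 pos [ 0.6545 -0.2937 -0.003 ] rpy [-3.141  0.001 -3.029] q [-0.15  0.61 -0.12  0.   -0.85 -1.31] F [-1.5  0.4  3.8] w 0.0360 g 20.0
[0.2178 0.2886 0.0139]
```

Emit:
move_arm --rows '[{"translation": [0,0,-1],"rot": [0,0,0],"hand": 0.8},{"translation": [0,0,-3],"rot": [0,0,0],"hand": 0.8},{"translation": [0,0,-6],"rot": [0,0,0],"hand": 0.8},{"translation": [0,0,-9],"rot": [0,0,0],"hand": 0.8},{"translation": [0,0,-12],"rot": [0,0,0],"hand": 0.8},{"translation": [0,0,-15],"rot": [0,0,0],"hand": 0.8},{"translation": [0,0,-18],"rot": [0,0,0],"hand": 0.8},{"translation": [0,0,-18],"rot": [0,0,0],"hand": 0.8}]' --squeeze 25

```text
t: 18.12
eef_pos: [0.657, -0.295, 0.1847]
ee_rot: [-3.137, 0.009, -3.028]
force: [0.6, 0.2, 0.1]
width: 0.0353
gripper_force: 25.0
```

Emit:
move_arm --rows '[{"translation": [0.2,3,0],"rot": [0,0,-6],"hand": 0.8},{"translation": [0.4,6,0],"rot": [0,0,-12],"hand": 0.8},{"translation": [0.6,9,0],"rot": [0,0,-18],"hand": 0.8},{"translation": [0.8,12,0],"rot": [0,0,-24],"hand": 0.8},{"translation": [1,15,0],"rot": [0,0,-30],"hand": 0.8},{"translation": [1.1,18,0],"rot": [0,0,-36],"hand": 0.8},{"translation": [1.3,21,0],"rot": [0,0,-42],"hand": 0.8},{"translation": [1.3,22,0],"rot": [0,0,-42],"hand": 0.8}]'

```text
t: 18.78
eef_pos: [0.6157, -0.0733, 0.1769]
ee_rot: [3.141, 0.001, -2.288]
force: [-0.6, -0.1, -0.4]
width: 0.0354
gripper_force: 25.0
```

```bash
python3 -c "
from meas import *
s=st(); to((.578,.145,.175),-np.pi/2)
"
```

```text
t 18.78 pos [ 0.6157 -0.0733  0.1769] rpy [ 3.141  0.001 -2.288] q [ 0.2   0.3  -0.17 -0.   -1.1  -0.91] F [-0.6 -0.1 -0.4] w 0.0354 g 25.0
shift cm [-13.97  17.2    0.2 ] rot deg [  0.    0.1 -41.1]
```

Emit:
move_arm --rows '[{"translation": [-2,2.5,0],"rot": [0,0,-6],"hand": 0.8},{"translation": [-4,5,0],"rot": [0,0,-12],"hand": 0.8},{"translation": [-6,7.5,0],"rot": [0,0,-18],"hand": 0.8},{"translation": [-8,10,0],"rot": [0,0,-24],"hand": 0.8},{"translation": [-10,12.5,0],"rot": [0,0,-30],"hand": 0.8},{"translation": [-12,15,0],"rot": [0,0,-36],"hand": 0.8},{"translation": [-14,17.2,0],"rot": [0,0,-41],"hand": 0.8},{"translation": [-14,17.2,0],"rot": [0,0,-41],"hand": 0.8}]'

```text
t: 19.45
eef_pos: [0.5805, 0.1465, 0.1767]
ee_rot: [-3.141, 0.001, -1.573]
force: [0.1, -1.6, -1.7]
width: 0.0355
gripper_force: 25.0
```

```bash
python3 -c "
from meas import *
s=st(); to((.578,.145,.014),-np.pi/2)
im,d=grab('scene'); cv2.imwrite('pics/g5.png',cv2.resize(im[60:280,260:480,::-1],(600,600),interpolation=2))
"
```

```text
t 19.45 pos [0.5805 0.1465 0.1767] rpy [-3.141  0.001 -1.573] q [ 0.57  0.26 -0.22 -0.   -1.09 -0.58] F [ 0.1 -1.6 -1.7] w 0.0355 g 25.0
shift cm [ 0.16  0.26 16.27] rot deg [-0.   0.1 -0.1]
```

View pics/g5.png

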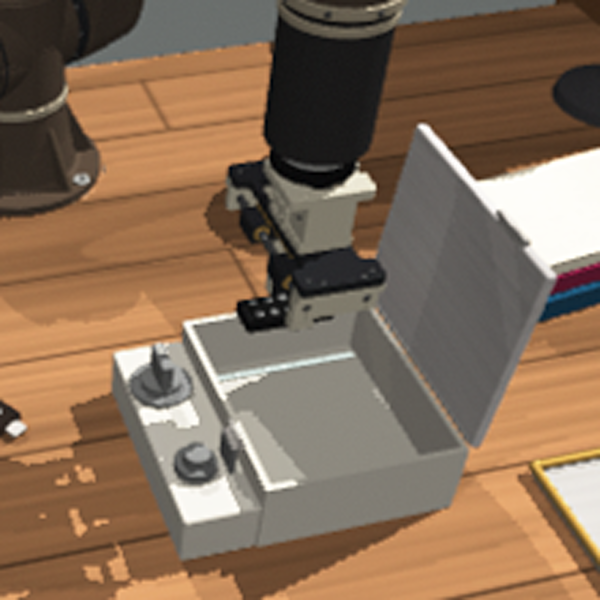

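The remote is held over the chamber (260,313), and the lid stands open with clearance. Lowering it in.

Emit:
move_arm --rows '[{"translation": [0.1,0.2,3],"rot": [0,0,0],"hand": 0.8},{"translation": [0.1,0.2,6],"rot": [0,0,0],"hand": 0.8},{"translation": [0.1,0.2,8.5],"rot": [0,0,0],"hand": 0.8},{"translation": [0.1,0.2,11],"rot": [0,0,0],"hand": 0.8},{"translation": [0.1,0.2,13],"rot": [0,0,0],"hand": 0.8},{"translation": [0.1,0.2,15],"rot": [0,0,0],"hand": 0.8},{"translation": [0.1,0.2,16],"rot": [0,0,0],"hand": 0.8},{"translation": [0.1,0.2,16],"rot": [0,0,0],"hand": 0.8}]'

```text
t: 20.17
eef_pos: [0.5792, 0.1402, 0.0166]
ee_rot: [-3.142, -0.001, -1.583]
force: [0.4, -1.5, 2.8]
width: 0.0356
gripper_force: 25.0
```

Emit:
move_arm --rows '[{"translation": [0,0,0],"rot": [0,0,0],"hand": 0.8},{"translation": [0,0,0],"rot": [0,0,0],"hand": 0.45},{"translation": [0,0,0],"rot": [0,0,0],"hand": 0.45},{"translation": [0,0,0],"rot": [0,0,0],"hand": 0.45},{"translation": [0,0,-3],"rot": [0,0,0],"hand": 0.45},{"translation": [0,0,-7],"rot": [0,0,0],"hand": 0.45},{"translation": [0,0,-11],"rot": [0,0,0],"hand": 0.45},{"translation": [0,0,-15],"rot": [0,0,0],"hand": 0.45}]'

```text
t: 20.83
eef_pos: [0.5783, 0.141, 0.1681]
ee_rot: [3.141, -0.0, -1.581]
force: [1.6, 0.9, -0.5]
width: 0.0485
gripper_force: 0.0
```

```bash
python3 -c "
from meas import *
s=st()
for n in('scene','top'):
  im,d=grab(n);P=cloud(n,d);z=P[...,2]
  print(' fob',rect(P,near(P,(.478,-.127),.055)&(z>.008)&(z<.03)),[(round(x['p'],2),w(n,x['point'])) for x in arm.pinpoint('key_fob',n)[:2]],[(round(x['p'],2),w(n,x['point'])) for x in arm.pinpoint('remote',n)[:2]])
to((.474,-.131,.10),.56-np.pi)
to((.474,-.131,.10),.56)
"
```

```text
t 20.83 pos [0.5783 0.141  0.1681] rpy [ 3.141 -0.    -1.581] q [ 0.57  0.26 -0.24  0.   -1.07 -0.58] F [ 1.6  0.9 -0.5] w 0.0485 g 0.0
 fob (218, array([ 480.9, -125. ]), array([75.6, 40.1]), 32.9, 'zmax', array([0.0141, 0.0183])) [(0.66, array([ 0.4719, -0.1306,  0.    ]))] [(0.54, array([0.5803, 0.139 , 0.0354])), (0.48, array([ 0.3413, -0.2483,  0.0029]))]
 fob (391, array([ 478.4, -126. ]), array([73.7, 37.6]), 33.1, 'zmax', array([0.0156, 0.0196])) [(0.85, array([ 0.4716, -0.1383, -0.0009]))] [(0.53, array([0.5791, 0.1326, 0.0305]))]
shift cm [27.31 10.11  6.58] rot deg [ 0.1 -0.1 57.3]
shift cm [27.31 10.11  6.58] rot deg [   0.1    0.1 -122.7]
```

Emit:
move_arm --rows '[{"translation": [3.4,1.3,0],"rot": [0,0,7],"hand": 0.35},{"translation": [6.8,2.6,0],"rot": [0,0,14],"hand": 0.35},{"translation": [10.2,3.9,0],"rot": [0,0,21],"hand": 0.35},{"translation": [13.6,5.2,0],"rot": [0,0,28],"hand": 0.35},{"translation": [17,6.5,0],"rot": [0,0,35],"hand": 0.35},{"translation": [20.5,7.8,0],"rot": [0,0,42],"hand": 0.35},{"translation": [24,9,0],"rot": [0,0,49],"hand": 0.35},{"translation": [27.3,10.1,0],"rot": [0,0,56],"hand": 0.35}]'

```text
t: 21.8
eef_pos: [0.473, -0.1322, 0.165]
ee_rot: [3.14, -0.003, -2.564]
force: [0.7, 0.2, 0.1]
width: 0.0565
gripper_force: 0.0
```

Emit:
move_arm --rows '[{"translation": [0,0,2],"rot": [0,0,0],"hand": 0.35},{"translation": [0,0,5],"rot": [0,0,0],"hand": 0.35},{"translation": [0,0,8],"rot": [0,0,0],"hand": 0.35},{"translation": [0,0,11],"rot": [0,0,0],"hand": 0.35},{"translation": [0,0,12],"rot": [0,0,0],"hand": 0.35},{"translation": [0,0,12],"rot": [0,0,0],"hand": 0.35}]'

```text
t: 22.3
eef_pos: [0.4715, -0.131, 0.0424]
ee_rot: [3.137, -0.007, -2.559]
force: [-0.3, -0.6, 0.6]
width: 0.0571
gripper_force: 0.0
```

```bash
python3 -c "
from meas import *
s=st()
ims=[]
for n in('scene','top'):
  im,d=grab(n);P=cloud(n,d);z=P[...,2]
  print(' fob',rect(P,near(P,(.478,-.127),.055)&(z>.008)&(z<.03)))
  m=(P[...,0]>.48)&(P[...,0]<.70)&(P[...,1]>.102)&(P[...,1]<.28)&(z>.021)&(z<.08); print(' chamber',rect(P,m))
  c=pix(n,(.585,.19,.02)).astype(int); ims.append(cv2.resize(im[c[1]-50:c[1]+50,c[0]-50:c[0]+50,::-1],(390,390),interpolation=2))
cv2.imwrite('pics/g6.png',np.hstack(ims))
to((.473,-.131,-.006),.576-np.pi)
"
```

```text
t 22.30 pos [ 0.4715 -0.131   0.0424] rpy [ 3.137 -0.007 -2.559] q [ 0.13  0.25 -0.6  -0.   -0.72 -1.12] F [-0.3 -0.6  0.6] w 0.0571 g 0.0
 fob (199, array([ 480.9, -124.5]), array([73.4, 38.7]), 34.9, 'zmax', array([0.0143, 0.0176]))
 chamber (250, array([583.2, 141.4]), array([76.5, 38.6]), 88.4, 'zmax', array([0.0458, 0.0657]))
 fob 0
 chamber (410, array([622.8, 185.7]), array([124.2, 164.4]), 1.3, 'zmax', array([0.0489, 0.0679]))
shift cm [0.11 0.06 5.16] rot deg [ 0.1 -0.2  0.4]
```

View pics/g6.png

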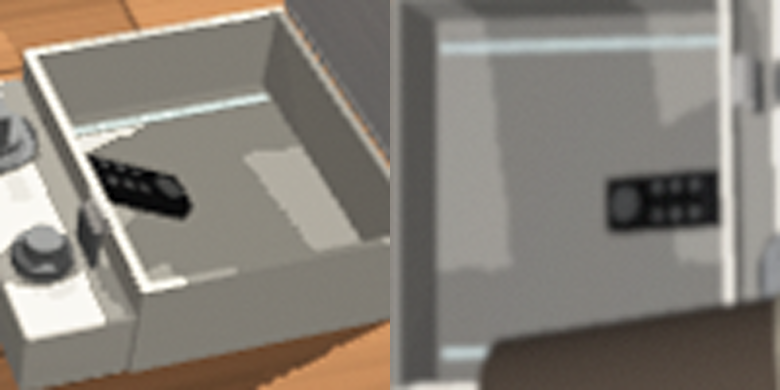

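The remote is inside but leans on the front wall (scene crop 90,160 to 185,210); I will straighten it after the fob. Now grasping the fob.

Emit:
move_arm --rows '[{"translation": [0.1,0,2],"rot": [0,0,0],"hand": 0.35},{"translation": [0.1,0,3.5],"rot": [0,0,0],"hand": 0.35},{"translation": [0.1,0,4.4],"rot": [0,0,0],"hand": 0.35},{"translation": [0.1,0,4.7],"rot": [0,0,0],"hand": 0.35},{"translation": [0.1,0,4.7],"rot": [0,0,0],"hand": 0.35},{"translation": [0.1,0,4.7],"rot": [0,0,0],"hand": 0.6},{"translation": [0.1,0,4.7],"rot": [0,0,0],"hand": 0.8},{"translation": [0.1,0,4.7],"rot": [0,0,0],"hand": 0.8}]' --squeeze 25

```text
t: 23.07
eef_pos: [0.4749, -0.1311, 0.0003]
ee_rot: [-3.141, 0.001, -2.558]
force: [-0.9, 0.2, 0.1]
width: 0.0423
gripper_force: 0.0
```

Emit:
move_arm --rows '[{"translation": [0,0,0],"rot": [0,0,0],"hand": 0.8},{"translation": [0,0,0],"rot": [0,0,0],"hand": 0.8},{"translation": [0,0,0],"rot": [0,0,0],"hand": 0.8},{"translation": [0,0,-1],"rot": [0,0,0],"hand": 0.8},{"translation": [0,0,-4],"rot": [0,0,0],"hand": 0.8},{"translation": [0,0,-8],"rot": [0,0,0],"hand": 0.8},{"translation": [0,0,-12],"rot": [0,0,0],"hand": 0.8},{"translation": [0,0,-16],"rot": [0,0,0],"hand": 0.8}]'

```text
t: 23.73
eef_pos: [0.4734, -0.1313, 0.1612]
ee_rot: [3.141, -0.001, -2.558]
force: [2.5, 0.5, -1.4]
width: 0.0371
gripper_force: 25.0
```

```bash
python3 -c "
from meas import *
s=st(); to((.605,.235,.175),-np.pi/2)
im,d=grab('scene');P=cloud('scene',d);z=P[...,2]
for y in np.arange(.095,.2,.01):
  m=(abs(P[...,0]-.58)<.022)&(abs(P[...,1]-y)<.005)&(z>.0)&(z<.08)
  if m.any(): print(round(y,3),np.round(np.percentile(z[m],[10,50,90]),3),end=' | ')
"
```

```text
t 23.73 pos [ 0.4734 -0.1313  0.1612] rpy [ 3.141 -0.001 -2.558] q [ 0.13  0.1  -0.46 -0.   -1.01 -1.12] F [ 2.5  0.5 -1.4] w 0.0371 g 25.0
shift cm [-31.16  23.32  -1.4 ] rot deg [  0.   -0.  -56.6]
0.095 [0.058 0.071 0.077] | 0.105 [0.063 0.067 0.068] | 0.115 [0.049 0.061 0.064] | 0.125 [0.013 0.055 0.058] | 0.135 [0.011 0.042 0.053] | 0.145 [0.011 0.035 0.048] | 0.155 [0.01  0.036 0.042] | 0.165 [0.011 0.032 0.038] | 0.175 [0.014 0.028 0.033] | 0.185 [0.01  0.013 0.014] | 0.195 [0.01  0.012 0.015] |
```

Emit:
move_arm --rows '[{"translation": [-2.2,1.7,-0.7],"rot": [0,0,0],"hand": 0.8},{"translation": [-4.4,3.4,-1.4],"rot": [0,0,0],"hand": 0.8},{"translation": [-6.7,5,-1.4],"rot": [0,0,0],"hand": 0.8},{"translation": [-9,6.7,-1.4],"rot": [0,0,0],"hand": 0.8},{"translation": [-11.2,8.4,-1.4],"rot": [0,0,0],"hand": 0.8},{"translation": [-13.4,10,-1.4],"rot": [0,0,0],"hand": 0.8},{"translation": [-15.6,11.7,-1.4],"rot": [0,0,0],"hand": 0.8},{"translation": [-15.6,11.7,-1.4],"rot": [0,0,0],"hand": 0.8}]'

```text
t: 24.45
eef_pos: [0.5415, 0.056, 0.1732]
ee_rot: [-3.142, 0.001, -2.556]
force: [0.9, 0.1, -1.1]
width: 0.0376
gripper_force: 25.0
```

Emit:
move_arm --rows '[{"translation": [-2.2,1.7,0],"rot": [0,0,-7],"hand": 0.8},{"translation": [-4.4,3.4,0],"rot": [0,0,-14],"hand": 0.8},{"translation": [-6.7,5,0],"rot": [0,0,-21],"hand": 0.8},{"translation": [-9,6.7,0],"rot": [0,0,-28],"hand": 0.8},{"translation": [-11.2,8.4,0],"rot": [0,0,-35],"hand": 0.8},{"translation": [-13.4,10,0],"rot": [0,0,-42],"hand": 0.8},{"translation": [-15.6,11.6,0],"rot": [0,0,-49],"hand": 0.8},{"translation": [-15.6,11.6,0],"rot": [0,0,-56],"hand": 0.8}]'

```text
t: 25.12
eef_pos: [0.6074, 0.2388, 0.1724]
ee_rot: [-3.142, -0.0, -1.572]
force: [0.1, -0.6, 0.2]
width: 0.0372
gripper_force: 25.0
```

```bash
python3 -c "
from meas import *
s=st(); to((.605,.235,.020),-np.pi/2)
for n in('scene',):
  print([(round(x['p'],2),w(n,x['point'])) for x in (grab(n),arm.pinpoint('key_fob',n))[1][:2]])
"
```

```text
t 25.12 pos [0.6074 0.2388 0.1724] rpy [-3.142 -0.    -1.572] q [ 0.67  0.35 -0.1   0.   -1.12 -0.67] F [ 0.1 -0.6  0.2] w 0.0372 g 25.0
shift cm [ 0.38  0.24 15.24] rot deg [-0.  -0.  -0.1]
[(0.52, array([0.6076, 0.2334, 0.1698]))]
```

Emit:
move_arm --rows '[{"translation": [0.4,0.2,3],"rot": [0,0,0],"hand": 0.8},{"translation": [0.4,0.2,6],"rot": [0,0,0],"hand": 0.8},{"translation": [0.4,0.2,8.5],"rot": [0,0,0],"hand": 0.8},{"translation": [0.4,0.2,11],"rot": [0,0,0],"hand": 0.8},{"translation": [0.4,0.2,13],"rot": [0,0,0],"hand": 0.8},{"translation": [0.4,0.2,14.5],"rot": [0,0,0],"hand": 0.8},{"translation": [0.4,0.2,15.4],"rot": [0,0,0],"hand": 0.8},{"translation": [0.4,0.2,15.4],"rot": [0,0,0],"hand": 0.8}]'

```text
t: 25.88
eef_pos: [0.6028, 0.2296, 0.0174]
ee_rot: [3.138, -0.002, -1.585]
force: [-0.6, 0.2, -0.8]
width: 0.0371
gripper_force: 25.0
```

Emit:
move_arm --rows '[{"translation": [0,0,0],"rot": [0,0,0],"hand": 0.8},{"translation": [0,0,0],"rot": [0,0,0],"hand": 0.45},{"translation": [0,0,0],"rot": [0,0,0],"hand": 0.45},{"translation": [0,0,0],"rot": [0,0,0],"hand": 0.45},{"translation": [0,0,-2],"rot": [0,0,0],"hand": 0.45},{"translation": [0,0,-6],"rot": [0,0,0],"hand": 0.45},{"translation": [0,0,-10],"rot": [0,0,0],"hand": 0.45},{"translation": [0,0,-14],"rot": [0,0,0],"hand": 0.45}]'

```text
t: 26.55
eef_pos: [0.604, 0.231, 0.1617]
ee_rot: [-3.141, -0.0, -1.581]
force: [0.6, 0.5, 0.7]
width: 0.0482
gripper_force: 0.0
```

```bash
python3 -c "
from meas import *
s=st(); to((.576,.141,.175),-np.pi/2); to((.576,.141,.03),-np.pi/2)
im,d=grab('scene'); P=cloud('scene',d); z=P[...,2]
print(rect(P,(abs(P[...,0]-.607)<.05)&(P[...,1]>.195)&(P[...,1]<.28)&(z>.02)&(z<.08)))
print(rect(P,(abs(P[...,0]-.58)<.05)&(P[...,1]>.10)&(P[...,1]<.19)&(z>.022)&(z<.08)))
"
```

```text
t 26.55 pos [0.604  0.231  0.1617] rpy [-3.141 -0.    -1.581] q [ 0.67  0.35 -0.13  0.   -1.09 -0.68] F [0.6 0.5 0.7] w 0.0482 g 0.0
shift cm [ 9.03  2.71 -1.33] rot deg [-0.  -0.  -0.6]
shift cm [ 9.03  2.71 13.17] rot deg [-0.  -0.  -0.6]
(236, array([607.6, 236.3]), array([39.4, 74.4]), 2.3, 'zmax', array([0.0263, 0.0299]))
(246, array([582. , 141.6]), array([40. , 77.5]), 2.4, 'zmax', array([0.0459, 0.0665]))
```

Fob lies flat inside. Now I straighten the remote: grasp across its middle, lift slightly, shift it off the wall and release.

Emit:
move_arm --rows '[{"translation": [3,0.7,0],"rot": [0,0,-3],"hand": 0.35},{"translation": [6,1.4,0],"rot": [0,0,-3],"hand": 0.35},{"translation": [8.7,2.1,0],"rot": [0,0,-3],"hand": 0.35},{"translation": [8.7,2.1,4],"rot": [0,0,-3],"hand": 0.35},{"translation": [8.7,2.1,8],"rot": [0,0,-3],"hand": 0.35},{"translation": [8.7,2.1,11],"rot": [0,0,-3],"hand": 0.35},{"translation": [8.7,2.1,13],"rot": [0,0,-3],"hand": 0.35},{"translation": [8.7,2.1,13.8],"rot": [0,0,-3],"hand": 0.35}]'

```text
t: 27.27
eef_pos: [0.5807, 0.1435, 0.0188]
ee_rot: [3.138, -0.001, -1.529]
force: [-0.7, -0.2, 0.3]
width: 0.057
gripper_force: 0.0
```

Emit:
move_arm --rows '[{"translation": [0,0,0],"rot": [0,0,0],"hand": 0.35},{"translation": [0,0,0],"rot": [0,0,0],"hand": 0.7},{"translation": [0,0,0],"rot": [0,0,0],"hand": 0.7},{"translation": [0,0,0],"rot": [0,0,0],"hand": 0.7},{"translation": [0,0,0],"rot": [0,0,0],"hand": 0.7},{"translation": [0,0,0],"rot": [0,0,0],"hand": 0.7},{"translation": [0,0,0],"rot": [0,0,0],"hand": 0.7}]' --squeeze 20

```text
t: 27.85
eef_pos: [0.5831, 0.1449, 0.0226]
ee_rot: [-3.14, 0.001, -1.528]
force: [-1.6, 0.3, 4.9]
width: 0.0361
gripper_force: 19.9
```

```bash
python3 -c "
from meas import *
s=st(); print(s['moment']); to((.576,.158,.04),-1.571)
"
```

```text
t 27.85 pos [0.5831 0.1449 0.0226] rpy [-3.14   0.001 -1.528] q [ 0.57  0.43 -0.38  0.   -0.76 -0.53] F [-1.6  0.3  4.9] w 0.0361 g 19.9
[0.463  0.4804 0.0094]
shift cm [-1.34  0.65 -1.74] rot deg [-0.1  0.1  2.5]
```

Emit:
move_arm --rows '[{"translation": [0,0,-0.8],"rot": [0,0,0],"hand": 0.7},{"translation": [0,0,-1.5],"rot": [0,0,0],"hand": 0.7},{"translation": [-1.2,0.7,-1.5],"rot": [0,0,2.5],"hand": 0.7},{"translation": [-1.2,0.7,-1.5],"rot": [0,0,2.5],"hand": 0.7},{"translation": [-1.2,0.7,-0.9],"rot": [0,0,2.5],"hand": 0.7},{"translation": [-1.2,0.7,-0.3],"rot": [0,0,2.5],"hand": 0.7},{"translation": [-1.2,0.7,-0.3],"rot": [0,0,2.5],"hand": 0.7},{"translation": [-1.2,0.7,-0.3],"rot": [0,0,2.5],"hand": 0.45}]'

```text
t: 28.52
eef_pos: [0.5744, 0.1554, 0.0236]
ee_rot: [3.14, -0.001, -1.572]
force: [0.3, 0.3, -0.8]
width: 0.0387
gripper_force: 0.0
```

Emit:
move_arm --rows '[{"translation": [0,0,0],"rot": [0,0,0],"hand": 0.4},{"translation": [0,0,0],"rot": [0,0,0],"hand": 0.4},{"translation": [0,0,0],"rot": [0,0,0],"hand": 0.4},{"translation": [0,0,-1],"rot": [0,0,0],"hand": 0.4},{"translation": [0,0,-4],"rot": [0,0,0],"hand": 0.4},{"translation": [0,0,-8],"rot": [0,0,0],"hand": 0.4},{"translation": [0,0,-12],"rot": [0,0,0],"hand": 0.4},{"translation": [0,0,-16],"rot": [0,0,0],"hand": 0.4}]'

```text
t: 29.18
eef_pos: [0.5745, 0.1558, 0.1873]
ee_rot: [-3.141, -0.0, -1.572]
force: [0.4, 0.7, -0.4]
width: 0.0523
gripper_force: 0.0
```

```bash
python3 -c "
from meas import *
s=st()
im,d=grab('scene'); P=cloud('scene',d); z=P[...,2]
print(rect(P,(abs(P[...,0]-.607)<.05)&(P[...,1]>.198)&(P[...,1]<.28)&(z>.02)&(z<.08)))
print(rect(P,(abs(P[...,0]-.58)<.05)&(P[...,1]>.10)&(P[...,1]<.198)&(z>.022)&(z<.08)))
cv2.imwrite('pics/g7.png',cv2.resize(im[60:280,260:480,::-1],(600,600),interpolation=2))
"
```

```text
t 29.18 pos [0.5745 0.1558 0.1873] rpy [-3.141 -0.    -1.572] q [ 0.59  0.25 -0.21  0.   -1.11 -0.59] F [ 0.4  0.7 -0.4] w 0.0523 g 0.0
(239, array([607.2, 236.8]), array([75.5, 41.6]), 89.9, 'zmax', array([0.0263, 0.0297]))
(216, array([577.2, 154.1]), array([69.7, 38.1]), 89.3, 'zmax', array([0.0279, 0.0314]))
```

View pics/g7.png

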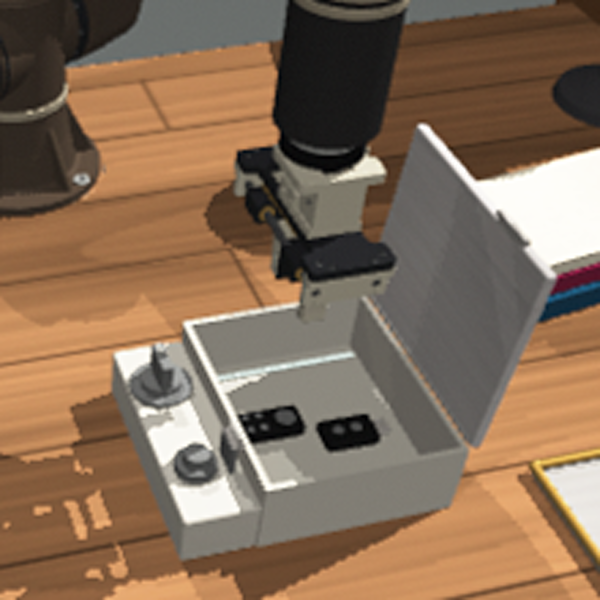

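Both things lie flat in the chamber (crop 275,423 and 350,432). Now I go up and round behind the lid.

Emit:
move_arm --rows '[{"translation": [0,0.5,-3.5],"rot": [0,0,0],"hand": 1},{"translation": [0,1,-7],"rot": [0,0,0],"hand": 1},{"translation": [0,2,-10.5],"rot": [0,0,0],"hand": 1},{"translation": [0,3,-14],"rot": [0,0,0],"hand": 1},{"translation": [0,4,-17],"rot": [0,0,0],"hand": 1},{"translation": [0,4,-17],"rot": [0,0,0],"hand": 1},{"translation": [0,4,-17],"rot": [0,0,0],"hand": 1}]'

```text
t: 29.82
eef_pos: [0.535, 0.1564, 0.3578]
ee_rot: [-3.137, 0.003, -1.571]
force: [-0.9, 0.6, -0.9]
width: 0.0116
gripper_force: 0.0
```

Emit:
move_arm --rows '[{"translation": [-3,0,0],"rot": [0,0,0],"hand": 1},{"translation": [-6,0,0],"rot": [0,0,0],"hand": 1},{"translation": [-9,0,0],"rot": [0,0,0],"hand": 1},{"translation": [-12,0,0],"rot": [0,0,0],"hand": 1},{"translation": [-15,0,0],"rot": [0,0,0],"hand": 1},{"translation": [-18,0,0],"rot": [0,0,0],"hand": 1},{"translation": [-21.5,0,0],"rot": [0,0,0],"hand": 1},{"translation": [-21.5,0,0],"rot": [0,0,0],"hand": 1}]'

```text
t: 30.48
eef_pos: [0.5343, 0.3756, 0.3512]
ee_rot: [3.138, -0.002, -1.569]
force: [-0.1, -1.6, -1.5]
width: 0.0005
gripper_force: 0.0
```

```bash
python3 -c "
from meas import *
s=st(); to((.535,.375,.257),-np.pi/2)
im,d=grab('scene'); P=cloud('scene',d); z=P[...,2]
for a in np.arange(.1,.3,.04):
  m=(abs(z-a)<.01)&(P[...,1]>.28)&(P[...,1]<.345)&(P[...,0]>.5)&(P[...,0]<.7); print(round(a,2),np.round(np.percentile(P[m][:,1],[5,50,95]),3) if m.any() else 0)
"; sed -i 's/\[:8\]/[:3]/' tip.py; python3 tip.py
```

```text
t 30.48 pos [0.5343 0.3756 0.3512] rpy [ 3.138 -0.002 -1.569] q [ 0.91  0.28  0.2  -0.   -1.49 -0.91] F [-0.1 -1.6 -1.5] w 0.0005 g 0.0
shift cm [ 0.04 -0.1   9.42] rot deg [ 0.2 -0.1  0.1]
0.1 [0.298 0.301 0.303]
0.14 [0.302 0.304 0.306]
0.18 [0.305 0.307 0.309]
0.22 [0.308 0.31  0.313]
0.26 [0.311 0.313 0.315]
t 30.53 pos [0.5343 0.3735 0.3515] rpy [ 3.138e+00 -3.000e-03 -1.569e+00] q [ 0.91  0.27  0.19 -0.   -1.49 -0.91] F [ 0.1 -0.4 -0.2] w 0.0006 g 0.0
tip z [0.29155146 0.29165052 0.29173408] expected 0.33751300227322406
[0.46630463 0.31350561 0.29155146] [0.61328505 0.3881018  0.38637785] [0.54266737 0.34116651 0.32972185] 299
px rows 83 138 cols 413 462 exp [449.11392769 102.45677846] [454.72577722 108.27591486]
```

Emit:
move_arm --rows '[{"translation": [0,0,3],"rot": [0,0,0],"hand": 1},{"translation": [0,0,6],"rot": [0,0,0],"hand": 1},{"translation": [0,0,8.5],"rot": [0,0,0],"hand": 1},{"translation": [0,0,9.4],"rot": [0,0,0],"hand": 1},{"translation": [1.5,0,9.4],"rot": [0,0,0],"hand": 1},{"translation": [3,0,9.4],"rot": [0,0,0],"hand": 1},{"translation": [3,0,9.4],"rot": [0,0,0],"hand": 1},{"translation": [3,0,9.4],"rot": [0,0,0],"hand": 1}]'

```text
t: 31.25
eef_pos: [0.5359, 0.3399, 0.2628]
ee_rot: [-3.139, 0.002, -1.573]
force: [0.3, 0.3, 0.0]
width: 0.0006
gripper_force: 0.0
```

```bash
python3 -c "
from meas import *
s=st()
im,d=grab('scene'); cv2.imwrite('pics/g8.png',cv2.resize(im[40:260,290:510,::-1],(600,600),interpolation=2))
"
```

```text
t 31.25 pos [0.5359 0.3399 0.2628] rpy [-3.139  0.002 -1.573] q [ 0.87  0.27 -0.01  0.   -1.29 -0.88] F [0.3 0.3 0. ] w 0.0006 g 0.0
```

View pics/g8.png

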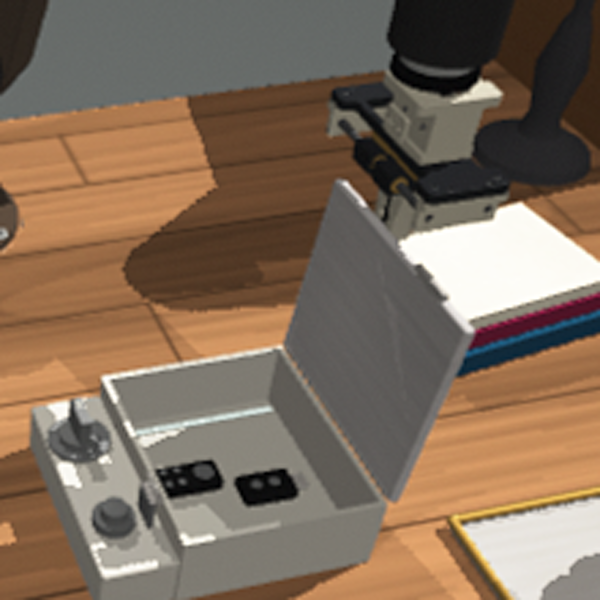

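The hand is behind the lid with its fingertips below the edge and its body above it. Pushing the lid over along its arc.

Emit:
move_arm --rows '[{"translation": [1,0,0],"rot": [0,0,0],"hand": 1},{"translation": [3.3,0,0],"rot": [0,0,0],"hand": 1},{"translation": [5.3,0,0],"rot": [0,0,0],"hand": 1},{"translation": [7.1,0,0.2],"rot": [0,0,0],"hand": 1},{"translation": [9,0,0.6],"rot": [0,0,0],"hand": 1},{"translation": [10.7,0,1.3],"rot": [0,0,0],"hand": 1},{"translation": [12.3,0,2.1],"rot": [0,0,0],"hand": 1},{"translation": [12.3,0,2.1],"rot": [0,0,0],"hand": 1}]'

```text
t: 31.97
eef_pos: [0.534, 0.2145, 0.2384]
ee_rot: [3.14, -0.001, -1.574]
force: [-0.6, 0.4, 1.5]
width: 0.0007
gripper_force: 0.5
```

```bash
python3 -c "
from meas import *
s=st()
im,d=grab('scene'); P=cloud('scene',d); z=P[...,2]
r=arm.pinpoint('lid_edge','scene'); print([(round(x['p'],2),w('scene',x['point'])) for x in r[:2]])
y=s['eef_pos'][1]-.0095;zz=s['eef_pos'][2]+.011
# lid points away from gripper (x>.66)
m=(P[...,0]>.66)&(P[...,0]<.712)&(z>.11)&(P[...,1]>.05)&(P[...,1]<.31); print('lid angle from pts',np.percentile(np.arctan2(z[m]-.086,.299-P[...,1][m]),[10,50,90]), z[m].max())
print('corner',y,zz)
"
```

```text
t 31.97 pos [0.534  0.2145 0.2384] rpy [ 3.14  -0.001 -1.574] q [ 0.72  0.18 -0.18 -0.   -1.21 -0.72] F [-0.6  0.4  1.5] w 0.0007 g 0.5
[(0.58, array([0.5849, 0.1929, 0.2681]))]
lid angle from pts [0.9994 1.0288 1.0941] 0.2735749892702143
corner 0.20495757226501174 0.2494193201218577
```

Emit:
move_arm --rows '[{"translation": [1.5,0,1],"rot": [0,0,0],"hand": 1},{"translation": [3,0,2.1],"rot": [0,0,0],"hand": 1},{"translation": [4.3,0,3.4],"rot": [0,0,0],"hand": 1},{"translation": [5.4,0,4.8],"rot": [0,0,0],"hand": 1},{"translation": [6.4,0,6.3],"rot": [0,0,0],"hand": 1},{"translation": [7.3,0,7.9],"rot": [0,0,0],"hand": 1},{"translation": [8.2,0,10.1],"rot": [0,0,0],"hand": 1},{"translation": [8.2,0,10.1],"rot": [0,0,0],"hand": 1}]'

```text
t: 32.73
eef_pos: [0.533, 0.1345, 0.1353]
ee_rot: [3.137, -0.002, -1.573]
force: [0.6, 0.7, 0.7]
width: 0.0005
gripper_force: 0.7
```

```bash
cat > lid.py <<'E'
from meas import *
s=st()
im,d=grab('scene'); P=cloud('scene',d); z=P[...,2]
r=arm.pinpoint('lid_edge','scene'); print([(round(x['p'],2),w('scene',x['point'])) for x in r[:2]])
m=(P[...,0]>.67)&(P[...,0]<.71)&(z>.088)&(z<.25)&(P[...,1]>.05)&(P[...,1]<.29)
A=np.polyfit(P[...,1][m],z[m],1); print('slope angle',np.arctan(-A[0]),'z at edge',np.polyval(A,.09),m.sum())
E
python3 lid.py
```

```text
t 32.73 pos [0.533  0.1345 0.1353] rpy [ 3.137 -0.002 -1.573] q [ 0.6   0.22 -0.37 -0.   -0.98 -0.6 ] F [0.6 0.7 0.7] w 0.0005 g 0.7
[(0.97, array([0.5858, 0.0992, 0.1552]))]
slope angle 0.2626704999688312 z at edge 0.15579755881163077 740
```

Emit:
move_arm --rows '[{"translation": [0.6,0,1.2],"rot": [0,0,0],"hand": 1},{"translation": [1,0,2.4],"rot": [0,0,0],"hand": 1},{"translation": [1.3,0,3.4],"rot": [0,0,0],"hand": 1},{"translation": [1.5,0,4.2],"rot": [0,0,0],"hand": 1},{"translation": [1.5,0,4.6],"rot": [0,0,0],"hand": 1},{"translation": [1.5,0,4.9],"rot": [0,0,0],"hand": 1},{"translation": [1.5,0,5.1],"rot": [0,0,0],"hand": 1},{"translation": [1.5,0,5.1],"rot": [0,0,0],"hand": 1}]'

```text
t: 33.5
eef_pos: [0.5351, 0.1213, 0.0876]
ee_rot: [-3.141, -0.0, -1.572]
force: [0.9, -0.3, 1.9]
width: 0.0006
gripper_force: 1.0
```

```bash
python3 lid.py
```

```text
t 33.50 pos [0.5351 0.1213 0.0876] rpy [-3.141 -0.    -1.572] q [ 0.58  0.27 -0.44  0.   -0.86 -0.58] F [ 0.9 -0.3  1.9] w 0.0006 g 1.0
[(0.86, array([0.5877, 0.0883, 0.1   ]))]
slope angle -0.0009845363162581209 z at edge 0.09823373447499095 864
```

Emit:
move_arm --rows '[{"translation": [0,0,0.2],"rot": [0,0,0],"hand": 1},{"translation": [0,0,0.4],"rot": [0,0,0],"hand": 1},{"translation": [0,0,0.5],"rot": [0,0,0],"hand": 1},{"translation": [0,0,0.5],"rot": [0,0,0],"hand": 1}]'

```text
t: 33.93
eef_pos: [0.5345, 0.1208, 0.0821]
ee_rot: [3.141, -0.001, -1.572]
force: [0.8, 0.4, 2.3]
width: 0.0005
gripper_force: 1.0
```

```bash
python3 lid.py
```

```text
t 33.93 pos [0.5345 0.1208 0.0821] rpy [ 3.141 -0.001 -1.572] q [ 0.58  0.28 -0.44  0.   -0.85 -0.58] F [0.8 0.4 2.3] w 0.0005 g 1.0
[(0.67, array([0.5864, 0.0903, 0.0937]))]
slope angle -0.03112970965576961 z at edge 0.09188148962594037 881
```

Emit:
move_arm --rows '[{"translation": [0,0,-0.3],"rot": [0,0,0],"hand": 1},{"translation": [0,0,-0.6],"rot": [0,0,0],"hand": 1},{"translation": [0,0,-1],"rot": [0,0,0],"hand": 1},{"translation": [0,0,-1.5],"rot": [0,0,0],"hand": 1},{"translation": [0,0,-2],"rot": [0,0,0],"hand": 1},{"translation": [0,0,-2],"rot": [0,0,0],"hand": 1}]'

```text
t: 34.53
eef_pos: [0.5354, 0.1214, 0.1037]
ee_rot: [-3.14, 0.001, -1.572]
force: [0.1, 1.1, -0.1]
width: 0.0
gripper_force: 0.0
```

```bash
python3 lid.py; python3 -c "
from meas import *
im,d=grab('scene'); P=cloud('scene',d); z=P[...,2]
print(rect(P,(z>.090)&(z<.115)&near(P,(.5275,.042),.028)))
to((.5275,.0415,.16),0); to((.5275,.0415,.16),-np.pi)"
```

```text
t 34.53 pos [0.5354 0.1214 0.1037] rpy [-3.14   0.001 -1.572] q [ 0.58  0.25 -0.42  0.   -0.9  -0.58] F [ 0.1  1.1 -0.1] w 0.0000 g 0.0
[(0.72, array([0.5862, 0.0893, 0.0984])), (0.61, array([0.5849, 0.2969, 0.0875]))]
slope angle -0.002078640965705497 z at edge 0.09823245636234267 873
(76, array([529.5,  44. ]), array([15. , 44.3]), 89.0, 'zmax', array([0.103 , 0.1071]))
shift cm [ 7.97  0.71 -5.75] rot deg [ -0.    0.  -90.1]
shift cm [ 7.97  0.71 -5.75] rot deg [ 0.   0.  89.9]
```

Lid is latched (stays at 0 with the hand 17 mm clear). Now back to the knob with the bar at yaw 0.

Emit:
move_arm --rows '[{"translation": [0,0,-3],"rot": [0,0,0],"hand": 1},{"translation": [1,0.2,-5.7],"rot": [0,0,-7],"hand": 0.65},{"translation": [3,0.4,-5.7],"rot": [0,0,-14],"hand": 0.65},{"translation": [5,0.6,-5.7],"rot": [0,0,-21],"hand": 0.65},{"translation": [7,0.7,-5.7],"rot": [0,0,-28],"hand": 0.65},{"translation": [8,0.7,-5.7],"rot": [0,0,-35],"hand": 0.65},{"translation": [8,0.7,-5.7],"rot": [0,0,-42],"hand": 0.65},{"translation": [8,0.7,-5.7],"rot": [0,0,-48],"hand": 0.65}]'

```text
t: 35.35
eef_pos: [0.5274, 0.0403, 0.1592]
ee_rot: [3.141, 0.0, -0.729]
force: [0.3, 0.1, -1.2]
width: 0.0305
gripper_force: 0.0
```

Emit:
move_arm --rows '[{"translation": [0,0,0],"rot": [0,0,-7],"hand": 0.65},{"translation": [0,0,0],"rot": [0,0,-14],"hand": 0.65},{"translation": [0,0,0],"rot": [0,0,-21],"hand": 0.65},{"translation": [0,0,0],"rot": [0,0,-28],"hand": 0.65},{"translation": [0,0,0],"rot": [0,0,-35],"hand": 0.65},{"translation": [0,0,0],"rot": [0,0,-42],"hand": 0.65},{"translation": [0,0,0],"rot": [0,0,-42],"hand": 0.65}]'

```text
t: 35.93
eef_pos: [0.5274, 0.0411, 0.1591]
ee_rot: [3.141, 0.001, 0.004]
force: [-0.3, -0.5, -0.4]
width: 0.0308
gripper_force: 0.0
```

```bash
python3 lid.py; python3 -c "
from meas import *
to((.5275,.042,.0695),0)"
```

```text
t 35.93 pos [0.5274 0.0411 0.1591] rpy [3.141 0.001 0.004] q [ 0.45  0.17 -0.39 -0.   -1.02  1.13] F [-0.3 -0.5 -0.4] w 0.0308 g 0.0
[(0.72, array([0.5858, 0.0872, 0.1024]))]
slope angle -0.002349165367181719 z at edge 0.09816891549411669 859
shift cm [ 0.   -0.09  8.97] rot deg [ 0.   0.  -0.3]
```

Emit:
move_arm --rows '[{"translation": [0,-0.1,3],"rot": [0,0,0],"hand": 0.65},{"translation": [0,-0.1,5.5],"rot": [0,0,0],"hand": 0.65},{"translation": [0,-0.1,7.5],"rot": [0,0,0],"hand": 0.65},{"translation": [0,-0.1,8.6],"rot": [0,0,0],"hand": 0.65},{"translation": [0,-0.1,8.9],"rot": [0,0,0],"hand": 0.65},{"translation": [0,-0.1,8.9],"rot": [0,0,0],"hand": 0.65},{"translation": [0,-0.1,8.9],"rot": [0,0,0],"hand": 1},{"translation": [0,-0.1,8.9],"rot": [0,0,0],"hand": 1}]' --squeeze 12

```text
t: 36.7
eef_pos: [0.5285, 0.0424, 0.0715]
ee_rot: [-3.141, -0.002, -0.002]
force: [0.1, -0.8, 0.5]
width: 0.0222
gripper_force: 0.0
```

Emit:
move_arm --rows '[{"translation": [0,0,0],"rot": [0,0,0],"hand": 1},{"translation": [0,0,0],"rot": [0,0,0],"hand": 1},{"translation": [0,0,0],"rot": [0,0,0],"hand": 1},{"translation": [0,0,0],"rot": [0,0,0],"hand": 1},{"translation": [0,0,0],"rot": [0,0,5],"hand": 1},{"translation": [0,0,0],"rot": [0,0,10],"hand": 1},{"translation": [0,0,0],"rot": [0,0,15],"hand": 1},{"translation": [0,0,0],"rot": [0,0,15],"hand": 1}]'

```text
t: 37.37
eef_pos: [0.5283, 0.0419, 0.0714]
ee_rot: [-3.141, -0.001, -0.268]
force: [-1.4, -2.8, 6.3]
width: 0.0141
gripper_force: 12.0
```

```bash
python3 -c "
from h import *
s=st(); print(s['moment'])"
```

```text
t 37.37 pos [0.5283 0.0419 0.0714] rpy [-3.141e+00 -1.000e-03 -2.680e-01] q [ 0.45  0.26 -0.5   0.   -0.81  0.85] F [-1.4 -2.8  6.3] w 0.0141 g 12.0
[-1.03965132  0.31052193 -0.03791102]
```

Emit:
move_arm --rows '[{"translation": [0,0,0],"rot": [0,0,6],"hand": 1},{"translation": [0,0,0],"rot": [0,0,12],"hand": 1},{"translation": [0,0,0],"rot": [0,0,18],"hand": 1},{"translation": [0,0,0],"rot": [0,0,24],"hand": 1},{"translation": [0,0,0],"rot": [0,0,30],"hand": 1},{"translation": [0,0,0],"rot": [0,0,36],"hand": 1},{"translation": [0,0,0],"rot": [0,0,42],"hand": 1},{"translation": [0,0,0],"rot": [0,0,42],"hand": 1}]'

```text
t: 38.03
eef_pos: [0.5279, 0.0415, 0.0714]
ee_rot: [-3.142, -0.001, -1.002]
force: [-0.6, -5.0, 7.6]
width: 0.0138
gripper_force: 12.0
```

Emit:
move_arm --rows '[{"translation": [0,0,0],"rot": [0,0,6],"hand": 1},{"translation": [0,0,0],"rot": [0,0,12],"hand": 1},{"translation": [0,0,0],"rot": [0,0,18],"hand": 1},{"translation": [0,0,0],"rot": [0,0,24],"hand": 1},{"translation": [0,0,0],"rot": [0,0,30],"hand": 1},{"translation": [0,0,0],"rot": [0,0,36],"hand": 1},{"translation": [0,0,0],"rot": [0,0,42],"hand": 1},{"translation": [0,0,0],"rot": [0,0,42],"hand": 1}]'

```text
t: 38.7
eef_pos: [0.5274, 0.0413, 0.0714]
ee_rot: [3.141, -0.001, -1.736]
force: [-2.3, -4.0, 9.3]
width: 0.0141
gripper_force: 12.0
```

Emit:
move_arm --rows '[{"translation": [0,0,0],"rot": [0,0,6],"hand": 1},{"translation": [0,0,0],"rot": [0,0,12],"hand": 1},{"translation": [0,0,0],"rot": [0,0,18],"hand": 1},{"translation": [0,0,0],"rot": [0,0,24],"hand": 1},{"translation": [0,0,0],"rot": [0,0,30],"hand": 1},{"translation": [0,0,0],"rot": [0,0,36],"hand": 1},{"translation": [0,0,0],"rot": [0,0,42],"hand": 1},{"translation": [0,0,0],"rot": [0,0,42],"hand": 1}]'

```text
t: 39.37
eef_pos: [0.5269, 0.0416, 0.0714]
ee_rot: [3.141, -0.001, -2.469]
force: [-5.9, -1.5, 11.9]
width: 0.0139
gripper_force: 12.0
```

```bash
python3 -c "
from h import *
s=st(); print(s['moment'])"
```

```text
t 39.37 pos [0.5269 0.0416 0.0714] rpy [ 3.141e+00 -1.000e-03 -2.469e+00] q [ 0.45  0.26 -0.5   0.   -0.81 -1.35] F [-5.9 -1.5 11.9] w 0.0139 g 12.0
[-0.68113988  2.23735693 -0.08177361]
```

Emit:
move_arm --rows '[{"translation": [0,0,-0.1],"rot": [0,0,6],"hand": 1},{"translation": [0,0,-0.1],"rot": [0,0,12],"hand": 1},{"translation": [0,0,-0.1],"rot": [0,0,18],"hand": 1},{"translation": [0,0,-0.1],"rot": [0,0,24],"hand": 1},{"translation": [0,0,-0.1],"rot": [0,0,30],"hand": 1},{"translation": [0,0,-0.1],"rot": [0,0,36],"hand": 1},{"translation": [0,0,-0.1],"rot": [0,0,39],"hand": 1},{"translation": [0,0,-0.1],"rot": [0,0,39],"hand": 1}]'

```text
t: 40.03
eef_pos: [0.5267, 0.0421, 0.0714]
ee_rot: [-3.142, -0.002, 3.138]
force: [-5.2, 1.0, 3.9]
width: 0.0142
gripper_force: 12.0
```

Emit:
move_arm --rows '[{"translation": [0,0,0],"rot": [0,0,4],"hand": 1},{"translation": [0,0,0],"rot": [0,0,8],"hand": 1},{"translation": [0,0,0],"rot": [0,0,12],"hand": 1},{"translation": [0,0,0],"rot": [0,0,15],"hand": 1},{"translation": [0,0,0],"rot": [0,0,15],"hand": 1}]'

```text
t: 40.45
eef_pos: [0.528, 0.0421, 0.0715]
ee_rot: [3.142, 0.0, 2.879]
force: [0.4, -0.8, -0.8]
width: 0.0171
gripper_force: 14.2
```

```bash
python3 -c "
from h import *
s=st(); print(s['moment'])"
```

```text
t 40.45 pos [0.528  0.0421 0.0715] rpy [3.142 0.    2.879] q [ 0.45  0.26 -0.49  0.   -0.81 -2.28] F [ 0.4 -0.8 -0.8] w 0.0171 g 14.2
[-0.49834367 -0.11520275  0.41266853]
```

End stop reached (0.41 N m, pads forced wider). Release, lift, back away and check.

Emit:
move_arm --rows '[{"translation": [0,0,0],"rot": [0,0,0],"hand": 0.65},{"translation": [0,0,0],"rot": [0,0,0],"hand": 0.65},{"translation": [0,0,0],"rot": [0,0,0],"hand": 0.65},{"translation": [0,0,0],"rot": [0,0,0],"hand": 0.65},{"translation": [0,0,-2],"rot": [0,0,0],"hand": 0.65},{"translation": [0,0,-6],"rot": [0,0,0],"hand": 0.65},{"translation": [0,0,-10],"rot": [0,0,0],"hand": 0.65},{"translation": [0,0,-14],"rot": [0,0,0],"hand": 0.65}]'

```text
t: 41.12
eef_pos: [0.5272, 0.042, 0.213]
ee_rot: [-3.141, -0.001, 2.88]
force: [0.8, 0.1, 0.4]
width: 0.0305
gripper_force: 0.0
```

Emit:
move_arm --rows '[{"translation": [0,3,0],"rot": [0,0,0],"hand": 0.65},{"translation": [0,6,0],"rot": [0,0,0],"hand": 0.65},{"translation": [0,9,0],"rot": [0,0,0],"hand": 0.65},{"translation": [0,9,0],"rot": [0,0,0],"hand": 0.65},{"translation": [0,9,0],"rot": [0,0,0],"hand": 0.65}]'

```text
t: 41.53
eef_pos: [0.5511, 0.1303, 0.2111]
ee_rot: [-3.141, -0.0, 2.881]
force: [-0.1, -0.9, -0.5]
width: 0.0308
gripper_force: 0.0
```

```bash
python3 look.py 9 timer_grip candle dish coasters; python3 lid.py
```

```text
t 41.53 pos [0.5511 0.1303 0.2111] rpy [-3.141 -0.     2.881] q [ 0.58  0.18 -0.24 -0.   -1.15 -2.41] F [-0.1 -0.9 -0.5] w 0.0308 g 0.0
[-0.1145 -0.0043 -0.0268]
scene timer_grip [(0.7, array([0.5255, 0.0428, 0.0988]))]
scene candle [(0.72, array([ 0.5633, -0.2122,  0.0002]))]
scene dish [(0.9, array([ 0.3434, -0.248 ,  0.0032])), (0.43, array([ 0.7606, -0.2014,  0.0014]))]
scene coasters [(0.84, array([ 0.7626, -0.2006, -0.0014]))]
 lid top band (58, array([576.4, 206.5]), array([12.7, 78.1]), 89.9, 'zmax', array([0.3018, 0.3081]))
 remote 0
 fob 0
 bar (77, array([530.7,  43.5]), array([14.3, 45.6]), 87.6, 'zmax', array([0.1026, 0.1054]))
top timer_grip [(0.7, array([0.5273, 0.0407, 0.0995]))]
top candle [(0.55, array([ 0.5642, -0.2131,  0.0005]))]
top dish [(0.82, array([ 0.3419, -0.2475,  0.0022]))]
top coasters [(0.82, array([ 0.7576, -0.1989, -0.0001])), (0.69, array([0.5266, 0.0396, 0.0968]))]
 lid top band 0
 remote 1
 fob 2
 bar (115, array([529.1,  41.9]), array([14.2, 40. ]), 89.2, 'zmax', array([0.1046, 0.1078]))
t 42.03 pos [0.5511 0.1287 0.2116] rpy [3.141 0.    2.878] q [ 0.58  0.18 -0.24  0.   -1.15 -2.41] F [ 0.7  0.7 -1. ] w 0.0308 g 0.0
[(0.9, array([0.5839, 0.0879, 0.0981])), (0.27, array([0.5836, 0.1914, 0.0033]))]
slope angle -0.0003765772408517891 z at edge 0.09843866989064287 864
```

View pics/scene9.png

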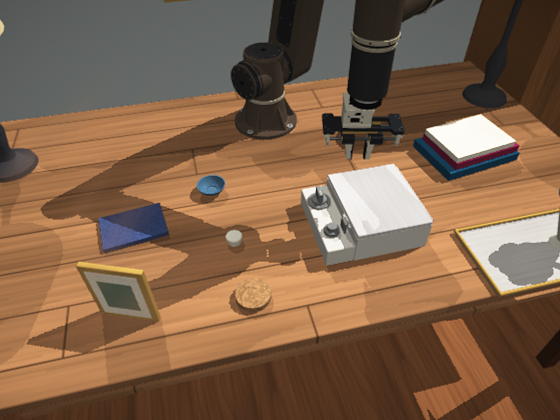

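The final picture shows the lid shut (380,205), the knob at its stop (318,198), and candle, dish, coasters and notebook where they were. Handing in.

```bash
python3 -c "
from station import arm
print(arm.job_done())"
```

```text
the job is handed in; nothing more can be done
None
```

I handed the job in after about 42 s: the remote and key fob (the only pocket things there) lie flat in the steriliser, the lid is latched shut, and I turned the timer clockwise until it hit its end stop; I haven't seen the judge's result.

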